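Fetch the katori from behind the jars by the well

TASK

I need the little steel katori that is boxed in by the bottle, the brown-and-white bharani and the blue-lidded dabba. First move those three, standing upright, into the aluminium tray, without shifting the katori; then stand the katori on the centre of the pale round patch of the grinding stone; and only then put the three back, each in the middle of the coaster it came from (bottle on green, bharani on red, dabba on blue). Set everything down gently and upright, drop nothing, and leave the brass lota where it is.

Things in the scene. Friction and masses are not known exactly. Their poses are not given: they have to be found in the camera images.
- katori: Small open stainless steel cup, 64 mm outside diameter at the rim (62 mm 12 mm up, 52 mm at the foot), 42 mm tall, wall 3 mm, about 90 g, mouth up. Starts on the wooden board (top 10 mm above the plinth), coasters on three sides of it, 80 mm centre to centre, the middle one nearest the robot: too tight for the gripper at first. Origin: centre of its underside, z up.
- bottle: Green glass bottle with a white cap: round body 60 mm in diameter up to 88 mm, shoulder narrowing to a neck 28 mm in diameter at 115 mm, cap 34 mm in diameter from 127 mm to the top at 155 mm; about 300 g. Easily gripped by its cap. Starts on the green coaster. Origin: centre of its underside, z up.
- bharani: Pickle jar, white below and brown above: cylinder 58 mm in diameter up to 98 mm, then a brown lid 48 mm in diameter to the top at 110 mm; about 350 g, one solid piece. Starts on the red coaster. Origin: centre of its underside, z up.
- dabba: Steel canister with a blue lid: body 56 mm in diameter up to 78 mm, lid 58 mm in diameter from there to the top at 102 mm; about 220 g, one solid piece. Starts on the blue coaster. Origin: centre of its underside, z up.
- coaster_green: The green coaster: a flat round green disc, diameter 84 mm, 5 mm thick, fixed on the wooden board (its place among the three varies). Origin: centre of its underside, which is on the board's top, 10 mm above the plinth; z up.
- coaster_red: The red coaster: a flat round red disc, diameter 84 mm, 5 mm thick, fixed on the wooden board (its place among the three varies). Origin: centre of its underside, which is on the board's top, 10 mm above the plinth; z up.
- coaster_blue: The blue coaster: a flat round blue disc, diameter 84 mm, 5 mm thick, fixed on the wooden board (its place among the three varies). Origin: centre of its underside, which is on the board's top, 10 mm above the plinth; z up.
- tray: Fixed aluminium tray, the side area, left or right of the board: 340 mm (its x) by 150 mm (its y) outside, rim 15 mm high, walls and floor 4 mm thick; long enough for the three containers in a row along its x, 100 mm apart. Origin: centre of its underside on the plinth; x along its length, z up.
- stone: Fixed black grinding stone, across the board from the tray: slab 320 x 160 mm, top 60 mm above the plinth, reaching from x = -80 to +240 mm in its own frame, with a roller stone 68 mm thick lying across it at x = 165 mm. Origin: on the plinth, right below the centre of the pale grey round patch (90 mm across, level with the slab's top) where the katori belongs; z up.
- lota: Small brass pot, 60 mm at its widest, 92 mm tall, about 450 g, standing on the board about 115 mm beyond the katori, on the side without a coaster. To be left alone. Origin: centre of its underside, z up.
Things that resemble listed ones, but are neither listed nor needed, are in the scene too. Leave any pink or turquoise look-alike of the katori alone. There is more than one size of the bottle; the job needs the smaller.

How it is judged:
On the way, in this order (a step that is already met when the one before it is completed fails the run):
1. the bottle, the bharani and the dabba all stand upright in the tray, let go, and the katori has not been shifted (x of bottle in the frame of tray between -0.16 and 0.16 m and y of bottle in the frame of tray between -0.065 and 0.065 m and z of bottle in the frame of tray between 0 and 0.01 m and angle between each of bottle, bharani, dabba's own z axis and vertical below 0.1 rad and x of bharani in the frame of tray between -0.16 and 0.16 m and y of bharani in the frame of tray between -0.065 and 0.065 m and z of bharani in the frame of tray between 0 and 0.01 m and x of dabba in the frame of tray between -0.16 and 0.16 m and y of dabba in the frame of tray between -0.065 and 0.065 m and z of dabba in the frame of tray between 0 and 0.01 m and contact force between the fingers and bottle below 0.1 N and linear speed of each of bottle, bharani, dabba below 0.03 m/s and contact force between the fingers and bharani below 0.1 N and contact force between the fingers and dabba below 0.1 N and distance of katori from where it was at the start of the episode below 0.015 m), for 0.2 s.
2. the katori stands released on the pale patch of the stone while the three are still in the tray (horizontal distance between katori and stone below 0.015 m and z of katori in the frame of stone between 0.056 and 0.066 m and angle between each of katori, bottle, bharani, dabba's own z axis and vertical below 0.1 rad and contact force between the fingers and katori below 0.1 N and linear speed of katori below 0.03 m/s and x of bottle in the frame of tray between -0.16 and 0.16 m and y of bottle in the frame of tray between -0.065 and 0.065 m and z of bottle in the frame of tray between 0 and 0.01 m and x of bharani in the frame of tray between -0.16 and 0.16 m and y of bharani in the frame of tray between -0.065 and 0.065 m and z of bharani in the frame of tray between 0 and 0.01 m and x of dabba in the frame of tray between -0.16 and 0.16 m and y of dabba in the frame of tray between -0.065 and 0.065 m and z of dabba in the frame of tray between 0 and 0.01 m), for 0.2 s.
At the end, for the whole second after the job is handed in: The katori stands upright on the grinding stone within 15 mm of the centre of the pale patch, and the bottle, bharani and dabba stand upright on the green, red and blue coasters respectively, each within 12 mm of its coaster's centre; all released and at rest (horizontal distance between katori and stone below 0.015 m and z of katori in the frame of stone between 0.056 and 0.066 m and angle between each of katori, bottle, bharani, dabba's own z axis and vertical below 0.1 rad and contact force between the fingers and katori below 0.1 N and linear speed of each of katori, bottle, bharani, dabba below 0.03 m/s and horizontal distance between bottle and coaster_green below 0.012 m and z of bottle in the frame of coaster_green between 0.002 and 0.009 m and contact force between the fingers and bottle below 0.1 N and horizontal distance between bharani and coaster_red below 0.012 m and z of bharani in the frame of coaster_red between 0.002 and 0.009 m and contact force between the fingers and bharani below 0.1 N and horizontal distance between dabba and coaster_blue below 0.012 m and z of dabba in the frame of coaster_blue between 0.002 and 0.009 m and contact force between the fingers and dabba below 0.1 N); the robot touches nothing.
It fails at once if the brass lota is shifted by more than 15 mm (distance of lota from where it was at the start of the episode above 0.015 m).
It fails at once if the katori, bottle, bharani or dabba is tipped over (angle between any of katori, bottle, bharani, dabba's own z axis and vertical above 0.6 rad).
It fails at once if one of them is dropped (falls free of the fingers at more than 0.6 m/s, about 2 cm) ((linear speed of katori above 0.6 m/s and contact force between the fingers and katori below 0.1 N) or (linear speed of bottle above 0.6 m/s and contact force between the fingers and bottle below 0.1 N) or (linear speed of bharani above 0.6 m/s and contact force between the fingers and bharani below 0.1 N) or (linear speed of dabba above 0.6 m/s and contact force between the fingers and dabba below 0.1 N)).
It also fails if it takes over 141 s, if anything falls off the work surface, if the arm or the gripper's body presses on something with over 40 N, if the wrist force passes 120 N, or if a joint passes its speed limit or range.

ROBOT

A 7-joint arm with a two-finger parallel gripper is mounted at the origin on the work surface. World frame = base frame: x ahead of the robot, y to its left, z up, the work surface at z = 0. Lengths are in m, angles in rad, forces in N, time in s.
With the tool pointing down it reaches from about 0.4 to 0.85 m from the base axis. Payload 10.4 kg.
Tool frame: the origin (TCP) lies on the centre line of the jaws, within the pads' length; the fingertips stand 17 mm ahead of it and the grasp point (between the pads) lies 2 mm behind it; z points along the fingers, y is the line along which they close (so a half turn about z gives the same grasp; the last joint's range is limited). The gripper opens to 85 mm and grips with 20 to 120 N. Pads are 22 mm wide; open, the fingers measure 114 mm over their backs; the gripper's body (76 mm by 85 mm) begins 54 mm behind the grasp point. The pads swing forward as they close: fully open they stand 13 mm farther back than shut.
Start: joints at [-1.148, 0.332, -0.065, 1.46, 0.022, 1.35, -0.088], TCP at [0.269, 0.564, 0.224] pointing down, gripper open.
Joint ranges: [-2.6, 2.6], [-0.5, 2.12], [-1.47, 1.34], [0.16, 2.42], [-1.27, 4.41], [0.06, 2.06], [-2.6, 2.6]. Speed limits (rad/s): [2.22, 2.22, 2.79, 2.79, 3.14, 3.14, 3.14].

INTERFACE

Orientations are given as a unit quaternion [x, y, z, w].
In Python, from workcell import get_obs, optics, job gives the robot as it stands. The module is installed in compiled form; this text tells all that it offers.
- The arm moves only by the tool send_rows, never from a script. Its argument "plan" is a list that holds one entry, the list of rows, each a list of 7 numbers: the turn, a rotation vector about the tool's x, y, z in units of 1.5 rad (1.0 is 1.5 rad), then the shift along the tool's x, y, z in units of 20 cm (1.0 is 20 cm), then the opening, from 0 (shut) to 1 (fully open). A call has 1 to 20 rows; each row shifts and turns the commanded pose from where the row before left it, along the tool's axes as they then stand; what a row does not reach is not made up. A row lasts 1/12 s, in which the tool goes at most 41.7 mm and 7.16 degrees, less where a joint would pass 70% of its speed; a pose out of reach is approached as far as the arm can. A call with a number of a shift or a turn outside -1 to 1 is refused whole. A call with a gripper value outside its range is refused whole. The fingers move at their own pace and stop on an object; "squeeze" is the grip in N (left out, the last holds). Time passes only in rows, so rows that do not move let the fingers close. It gives the time, the measured TCP pose, the force, the opening and the grip force at its end, in the units of the state.
- get_obs(): the state, without advancing time (a new reading comes with each control period).
- optics.camera(name): name is "scene" or "top"; returns the picture (420x560x3 uint8, red, green, blue); there is no depth.
- optics.get_calibration(name): a dict with "intrinsics" (3x3 intrinsics, pixels), "world_from_camera" (4x4, takes a point from camera to world coordinates). Camera axes: x right, y up, looking along -z (the intrinsics and any distortion apply to the point x, -y, -z); pixel columns grow to the right and rows downward; lengths in m; the calibration is good to about 2 mm. A picture is of the moment at which its call begins. get_calibration takes no time and is no camera call.
- job.hand_in(): hands the job in; it is judged then, once.
The state is a dict: "clock": time; "joint_pos": joint angles; "joint_velocities": joint speeds; "tau": joint torques, N m; "position": TCP position; "ee_rot": TCP orientation; "ft_force": force on the tool from outside, world axes, zero at the start; "torque": the same for the moment, N m; "grip_width": opening from 0.0 (shut) to 1.0 (fully open); "grasp_force": force on a finger pad.
Only numpy, scipy, OpenCV 4.12 (cv2) and the standard library are available. Lean on these libraries where they do the work, as an engineer would, in place of code of your own. Each camera call takes 0.05 s, during which the arm holds its last target. There are 200 camera calls.

## Working session

There is one attempt and no reset: what is moved stays moved. The work goes in short steps, Python scripts to look and compute and a tool call to move; the robot and the scene stay as the last step left them, time stands still between calls to the robot, and variables do not carry over. Pictures are saved under pics/ and viewed, at most 14 in all, crops included, and the job is handed in when it is done.

Besides the shell and the picture viewer there is one more tool, called by a JSON object that holds its "name" and its "arguments". send_rows: Moves the arm, as the interface text tells. Its arguments: {"type":"object","properties":{"plan":{"type":"array"},"squeeze":{"type":"number"}},"required":["plan"]}

```bash
mkdir -p pics; python3 - <<'E'
from workcell import get_obs, optics
import cv2,numpy as np
np.set_printoptions(precision=4,suppress=True)
for n in("scene","top"):
    im=optics.camera(n); cv2.imwrite(f"pics/{n}0.png",cv2.cvtColor(im,cv2.COLOR_RGB2BGR))
    c=optics.get_calibration(n); print(n,c)
o=get_obs(); print(o)
E
```

```text
scene {'intrinsics': array([[475.6835,   0.    , 266.6226],
       [  0.    , 475.6835, 206.3634],
       [  0.    ,   0.    ,   1.    ]]), 'world_from_camera': array([[ 0.8792, -0.3921,  0.2706,  0.799 ],
       [ 0.4764,  0.7269, -0.4947, -0.4942],
       [-0.0027,  0.5638,  0.8259,  0.8412],
       [ 0.    ,  0.    ,  0.    ,  1.    ]])}
top {'intrinsics': array([[410.5336,   0.    , 281.8458],
       [  0.    , 410.5336, 216.8621],
       [  0.    ,   0.    ,   1.    ]]), 'world_from_camera': array([[-0.0217,  0.9959, -0.0883,  0.4439],
       [-0.9994, -0.0192,  0.0288,  0.0153],
       [ 0.027 ,  0.0888,  0.9957,  0.9103],
       [ 0.    ,  0.    ,  0.    ,  1.    ]])}
{'clock': 0.1, 'joint_pos': array([-1.1476,  0.3328, -0.0647,  1.4608,  0.0216,  1.3499, -0.0885]), 'joint_velocities': array([-0.0003, -0.0019, -0.0001, -0.0011, -0.0016,  0.    , -0.0001]), 'tau': array([  0.0012, -62.6748,   0.0491, -39.2425,   0.0164,   0.0071,
        -0.0001]), 'position': array([0.2694, 0.5636, 0.2233]), 'ee_rot': array([ 0.221 ,  0.9753, -0.0006, -0.0001]), 'ft_force': array([-0.3322,  0.8297,  1.0137]), 'torque': array([ 0.0201, -0.0125,  0.023 ]), 'grasp_force': 0.0, 'grip_width': 0.9971190518911943}
```

View pics/scene0.png

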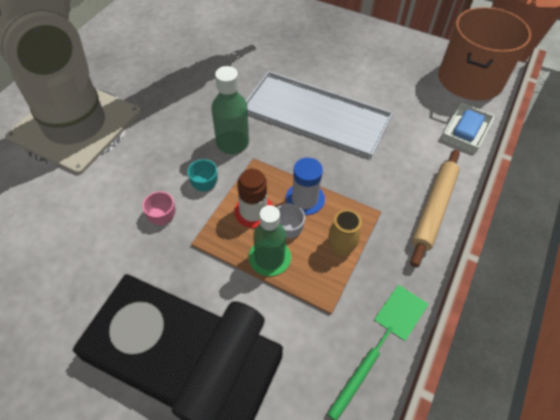

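View pics/top0.png

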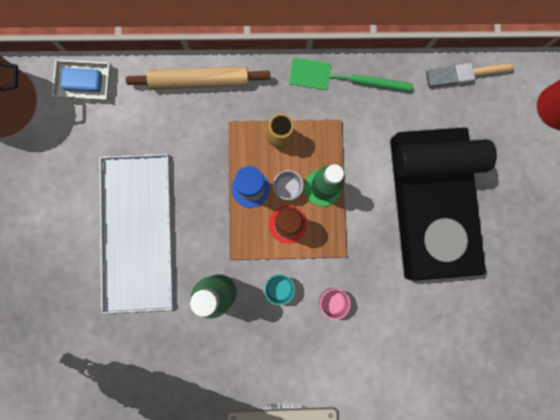

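The scene view shows the bottle (cap 270,217), the bharani (252,185), the dabba (307,172) and the katori (289,222). It also shows the lota (346,230), the patch (137,328) and the tray (318,113). In the top view the tray is at left (137,233), with the big bottle look-alike beside it (205,302). The patch is at (446,240), the katori at (288,186), the bottle cap at (333,175), the bharani lid at (288,222) and the dabba lid at (250,182).

```bash
cat > h.py <<'E'
import cv2,numpy as np
from workcell import get_obs, optics
np.set_printoptions(precision=4,suppress=True)
def grab(n): return optics.camera(n)
CAL={n:optics.get_calibration(n) for n in("scene","top")}
def rays(n,px):
    K=CAL[n]["intrinsics"];T=CAL[n]["world_from_camera"];px=np.atleast_2d(np.asarray(px,float))
    d=np.c_[(px[:,0]-K[0,2])/K[0,0],-(px[:,1]-K[1,2])/K[1,1],-np.ones(len(px))]
    return T[:3,3],d@T[:3,:3].T
def plane(n,px,z):
    o,d=rays(n,px); return (o+d*((z-o[2])/d[:,2])[:,None])
def tri(ns,pts):  # pts: world points lying on each camera's ray
    A=np.zeros((3,3));b=np.zeros(3);L=[]
    for n,p in zip(ns,pts):
        o=CAL[n]["world_from_camera"][:3,3];d=p-o;d=d/np.linalg.norm(d)
        P=np.eye(3)-np.outer(d,d);A+=P;b+=P@o;L.append((o,P))
    x=np.linalg.solve(A,b);return x,[np.linalg.norm(P@(x-o))*1e3 for o,P in L]
def project(n,X):
    K=CAL[n]["intrinsics"];T=CAL[n]["world_from_camera"];c=(np.atleast_2d(X)-T[:3,3])@T[:3,:3]
    return np.c_[K[0,0]*c[:,0]/-c[:,2]+K[0,2],K[1,1]*-c[:,1]/-c[:,2]+K[1,2]]
def blob(im,lo,hi,box):
    hsv=cv2.cvtColor(im,cv2.COLOR_RGB2HSV)
    lo,hi=list(lo),list(hi)
    m=cv2.inRange(hsv,np.array(lo),np.array(hi)) if lo[0]<=hi[0] else cv2.inRange(hsv,np.array([0]+lo[1:]),np.array(hi))|cv2.inRange(hsv,np.array(lo),np.array([179]+hi[1:]))
    k=np.zeros_like(m);x0,y0,x1,y1=box;k[y0:y1,x0:x1]=m[y0:y1,x0:x1]
    cs=cv2.findContours(k,cv2.RETR_EXTERNAL,cv2.CHAIN_APPROX_NONE)[0]
    c=max(cs,key=cv2.contourArea);f=np.zeros_like(m);cv2.drawContours(f,[c],-1,255,-1)
    return c[:,0,:],f,k
E
python3 - <<'E'
from h import *
a=cv2.imread("pics/scene0.png")[145:305,190:390];b=cv2.imread("pics/top0.png")[110:270,220:360]
a=cv2.resize(a,None,fx=2.2,fy=3.7*2.2/3.7,interpolation=cv2.INTER_CUBIC);b=cv2.resize(b,None,fx=2.2,fy=2.2,interpolation=cv2.INTER_CUBIC)
cv2.imwrite("pics/z0.png",np.hstack([a,b]))
S=cv2.cvtColor(cv2.imread("pics/scene0.png"),cv2.COLOR_BGR2HSV);T=cv2.cvtColor(cv2.imread("pics/top0.png"),cv2.COLOR_BGR2HSV)
for I,pts in((S,dict(cap=(270,216),lidbr=(252,178),lidbl=(307,165),kat=(291,216),cg=(270,268),cr=(240,214),cb=(320,205),patch=(137,328),stone=(110,300),tray=(318,113),board=(300,275))),(T,dict(cap=(334,174),lidbr=(288,220),lidbl=(250,180),kat=(288,184),cg=(315,200),cr=(278,238),cb=(240,200),patch=(446,240),tray=(137,233),board=(260,245)))):
    print({k:I[y,x].tolist() for k,(x,y) in pts.items()})
E
```

```text
{'cap': [54, 5, 239], 'lidbr': [9, 169, 104], 'lidbl': [110, 182, 181], 'kat': [120, 5, 101], 'cg': [70, 113, 68], 'cr': [3, 103, 109], 'cb': [109, 176, 185], 'patch': [30, 10, 152], 'stone': [120, 8, 34], 'tray': [105, 15, 204], 'board': [13, 135, 164]}
{'cap': [60, 3, 243], 'lidbr': [9, 167, 107], 'lidbl': [110, 183, 185], 'kat': [133, 11, 200], 'cg': [67, 149, 175], 'cr': [0, 194, 221], 'cb': [110, 180, 188], 'patch': [24, 8, 151], 'tray': [108, 14, 224], 'board': [12, 139, 165]}
```

View pics/z0.png

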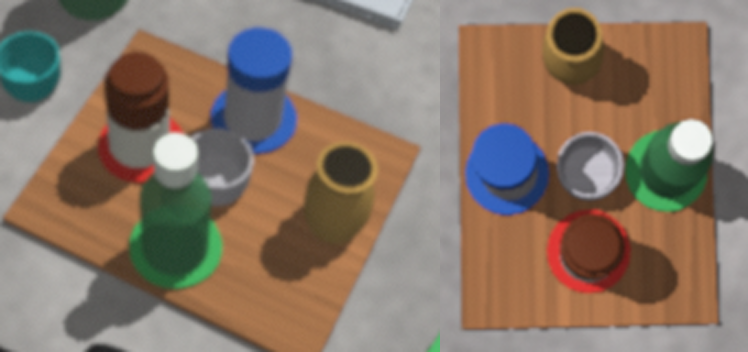

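The zoom shows three coasters, each around its container, with the katori open in the middle. All the caps, lids and coasters separate well by colour.

```bash
cat >> h.py <<'E'
from scipy.optimize import least_squares
def circ(P,r=None):
    c0=P[:,:2].mean(0)
    if r: s=least_squares(lambda v:np.hypot(*(P[:,:2]-v).T)-r,c0,loss="soft_l1",f_scale=.0015);return s.x,r,np.median(abs(s.fun))
    s=least_squares(lambda v:np.hypot(*(P[:,:2]-v[:2]).T)-v[2],[*c0,.04],loss="soft_l1",f_scale=.0015);return s.x[:2],s.x[2],np.median(abs(s.fun))
def disc(ims,name,rng,boxes,r,z,far=False,it=3,shr=.001):
    for _ in range(it):
        pts=[];ex=[]
        for n in("scene","top"):
            c,f,k=blob(ims[n],*rng[n if n in rng else "both"],boxes[n]);P=plane(n,c,z)
            if far:
                o=CAL[n]["world_from_camera"][:3,3];u=P[:,:2].mean(0)-o[:2];u/=np.linalg.norm(u)
                # top rim shows on the side away from the camera
                w=P[:,:2]@u; e=w.max()-r; P=P[w>e]
            cc,rr,m=circ(P,r and r-shr);pts.append(np.r_[cc,z]);ex.append((len(P),rr*1e3,m*1e3))
        x,res=tri(("scene","top"),pts);z=x[2]
    print(name,x*1e3,"gap mm",np.round(res,1),"each@z",[p[:2].round(4).tolist() for p in pts],np.round(ex,1).tolist());return x
E
cat > m.py <<'E'
from h import *
ims={n:grab(n) for n in("scene","top")}
R=dict(g=dict(both=((55,90,60),(85,255,255))),r=dict(both=((172,130,90),(4,255,255))),b=dict(both=((100,120,80),(125,255,255))),
 cap=dict(both=((0,0,175),(179,40,255))),br=dict(both=((5,110,40),(13,255,125))),pa=dict(both=((0,0,95),(179,60,255))))
disc(ims,"patch",R["pa"],dict(scene=(95,290,180,365),top=(415,210,475,270)),None,.06)
disc(ims,"cgreen",dict(scene=((60,90,100),(85,255,255)),top=((60,90,100),(85,255,255))),dict(scene=(235,225,305,285),top=(295,155,350,215)),.042,.015)
disc(ims,"cred",R["r"],dict(scene=(225,180,285,235),top=(262,195,315,250)),.042,.015)
disc(ims,"cblue_all(base part)",R["b"],dict(scene=(275,186,335,225),top=(225,190,275,215)),.042,.015)
disc(ims,"lid blue",R["b"],dict(scene=(285,150,330,185),top=(230,160,275,200)),.029,.117,True)
disc(ims,"lid brown",R["br"],dict(scene=(230,160,275,205),top=(268,200,310,245)),.024,.125,True)
disc(ims,"cap",R["cap"],dict(scene=(250,200,290,232),top=(318,158,350,190)),.017,.17,True)
for n,box in(("scene",(225,60,410,165)),("top",(90,145,185,320))):
    c,f,k=blob(ims[n],(90,0,150),(125,45,255),box)
    rect=cv2.boxPoints(cv2.minAreaRect(c));print(n,"tray",rect.round(1).tolist(),plane(n,rect,.015).round(4).tolist())
    q=cv2.approxPolyDP(cv2.convexHull(c),6,True)[:,0];print(q.tolist(),plane(n,q,.015).round(3).tolist())
E
python3 m.py
```

```text
patch [ 465.8135 -349.5743   61.3601] gap mm [1. 1.] each@z [[0.4667, -0.3491], [0.4651, -0.3502]] [[149.0, 44.8, 0.4], [120.0, 44.4, 0.6]]
cgreen [ 588.008  -115.6463   41.0454] gap mm [2.8 2.8] each@z [[0.5902, -0.114], [0.5857, -0.1172]] [[72.0, 41.0, 2.9], [65.0, 41.0, 8.1]]
cred [510.2151 -19.7716  22.1911] gap mm [3.1 3.1] each@z [[0.5128, -0.0179], [0.5076, -0.0215]] [[76.0, 41.0, 4.3], [104.0, 41.0, 1.1]]
cblue_all(base part) [593.7888  51.1891  34.3395] gap mm [7.1 7.1] each@z [[0.5883, 0.0465], [0.5998, 0.0553]] [[60.0, 41.0, 3.3], [129.0, 41.0, 9.4]]
lid blue [587.9495  56.7385 112.9725] gap mm [1.4 1.4] each@z [[0.5891, 0.0577], [0.5867, 0.0559]] [[35.0, 28.0, 0.6], [41.0, 28.0, 0.6]]
lid brown [508.6715 -22.4894 124.6587] gap mm [0.5 0.5] each@z [[0.5091, -0.0222], [0.5082, -0.0228]] [[30.0, 23.0, 0.8], [38.0, 23.0, 1.2]]
cap [ 589.1999 -103.1947  169.9886] gap mm [0.9 0.9] each@z [[0.5899, -0.1027], [0.5885, -0.1037]] [[26.0, 16.0, 0.5], [26.0, 16.0, 0.5]]
scene tray [[242.8000030517578, 107.80000305175781], [258.79998779296875, 63.400001525878906], [393.5, 112.0], [377.3999938964844, 156.3000030517578]] [[0.3377, 0.2302, 0.015], [0.292, 0.3936, 0.015], [0.6673, 0.3911, 0.015], [0.6838, 0.2403, 0.015]]
[[246, 99], [271, 71], [392, 116], [371, 154], [250, 110]] [[0.329, 0.26, 0.015], [0.335, 0.382, 0.015], [0.669, 0.377, 0.015], [0.668, 0.24, 0.015], [0.357, 0.232, 0.015]]
top tray [[98.0999984741211, 153.8000030517578], [169.5, 152.89999389648438], [171.39999389648438, 312.29998779296875], [100.0999984741211, 313.1000061035156]] [[0.67, 0.3896, 0.015], [0.6697, 0.2342, 0.015], [0.3238, 0.2292, 0.015], [0.3258, 0.3794, 0.015]]
[[165, 153], [171, 309], [101, 313], [99, 156]] [[0.67, 0.244, 0.015], [0.331, 0.23, 0.015], [0.326, 0.378, 0.015], [0.665, 0.388, 0.015]]
```

The heights agree with the text: patch at 61 mm and lids at about 113, 125 and 170 mm, so the plinth is at z = 0. Next I check the look-alike bottle, the coasters and the katori rim.

```bash
cat > m2.py <<'E'
from h import *
ims={n:grab(n) for n in("scene","top")}
disc(ims,"bigcap",dict(both=((0,0,175),(179,40,255))),dict(scene=(212,64,245,92),top=(188,285,222,320)),None,.2,True if False else False)
for nm,lo,hi,bx in(("green",(55,90,100),(85,255,255),(235,225,305,285)),("red",(172,130,90),(4,255,255),(225,180,285,235)),("blue",(100,120,80),(125,255,255),(275,186,335,225))):
    for n,b in(("scene",bx),("top",dict(green=(295,155,350,215),red=(262,195,315,250),blue=(225,160,280,215))[nm])):
        c,f,k=blob(ims[n],lo,hi,b);h=cv2.convexHull(c)[:,0];P=plane(n,c,.015)
        x,r,m=circ(P,.041)
        g=P[abs(np.hypot(*(P[:,:2]-x).T)-.041)<.004]; 
        x,r,m=circ(g,.041);print(nm,n,x.round(4),len(g),len(P),round(m*1e3,1))
for n,b in(("scene",(268,198,312,246)),("top",(268,165,310,206))):
    hsv=cv2.cvtColor(ims[n],cv2.COLOR_RGB2HSV);m=cv2.inRange(hsv,np.array([0,0,60]),np.array([179,60,255]))
    k=np.zeros_like(m);k[b[1]:b[3],b[0]:b[2]]=m[b[1]:b[3],b[0]:b[2]]
    c=max(cv2.findContours(k,cv2.RETR_EXTERNAL,cv2.CHAIN_APPROX_NONE)[0],key=cv2.contourArea)[:,0]
    P=plane(n,c,.052);x,r,mm=circ(P,.031);g=P[abs(np.hypot(*(P[:,:2]-x).T)-.031)<.004];x,r,mm=circ(g,.031);print("katori",n,x.round(4),len(g),len(P),round(mm*1e3,1))
E
python3 m2.py
```

```text
bigcap [364.5809 132.5834 204.6633] gap mm [1.2 1.2] each@z [[0.3655, 0.1332], [0.3636, 0.1319]] [[52.0, 21.5, 0.5], [73.0, 21.5, 0.4]]
green scene [ 0.5881 -0.1018] 46 73 0.5
green top [ 0.6353 -0.065 ] 24 64 1.4
red scene [ 0.5105 -0.0147] 29 75 2.6
red top [ 0.5081 -0.0218] 104 104 0.9
blue scene [0.5872 0.0585] 36 60 0.5
blue top [0.5897 0.0582] 97 107 1.2
katori scene [ 0.5903 -0.0207] 49 158 1.2
katori top [ 0.5873 -0.0241] 86 86 1.0
```

{"name": "send_rows", "arguments": {"plan": [[[0, 0, -0.0743, 0, 0, -0.1, 1], [0, 0, -0.0743, 0, 0, -0.1, 1], [0, 0, -0.0743, 0, 0, -0.1, 1], [0, 0, -0.0743, 0, 0, -0.1, 1], [0, 0, 0, -0.084, -0.175, 0, 1], [0, 0, 0, -0.084, -0.175, 0, 1], [0, 0, 0, -0.084, -0.175, 0, 1], [0, 0, 0, -0.084, -0.175, 0, 1], [0, 0, 0, -0.084, -0.175, 0, 1], [0, 0, 0, -0.084, -0.175, 0, 1], [0, 0, 0, -0.084, -0.175, 0, 1], [0, 0, 0, -0.084, -0.175, 0, 1], [0, 0, 0, -0.084, -0.175, 0, 1], [0, 0, 0, -0.084, -0.175, 0, 1], [0, 0, 0, -0.084, -0.175, 0, 1], [0, 0, 0, -0.084, -0.175, 0, 1], [0, 0, 0, -0.084, -0.175, 0, 1], [0, 0, 0, -0.084, -0.175, 0, 1], [0, 0, 0, -0.084, -0.175, 0, 1], [0, 0, 0, -0.084, -0.175, 0, 1]]], "squeeze": 40}}

```text
clock: 1.97
position: [0.5387, 0.002, 0.3043]
ee_rot: [-0.0, 1.0, 0.0, 0.0]
ft_force: [0.2, 0.1, 0.2]
grip_width: 1.005
grasp_force: 0.0
```

{"name": "send_rows", "arguments": {"plan": [[[0, 0, 0, -0.063, -0.131, 0, 1], [0, 0, 0, -0.063, -0.131, 0, 1], [0, 0, 0, -0.063, -0.131, 0, 1], [0, 0, 0, -0.063, -0.131, 0, 1], [0, 0, 0, 0, 0, 0.1, 1], [0, 0, 0, 0, 0, 0.12, 1], [0, 0, 0, 0, 0, 0.12, 1], [0, 0, 0, 0, 0, 0.12, 1], [0, 0, 0, 0, 0, 0.12, 1], [0, 0, 0, 0, 0, 0.1, 1], [0, 0, 0, 0, 0, 0.055, 1], [0, 0, 0, 0, 0, 0, 1], [0, 0, 0, 0, 0, 0, 0], [0, 0, 0, 0, 0, 0, 0], [0, 0, 0, 0, 0, 0, 0], [0, 0, 0, 0, 0, 0, 0], [0, 0, 0, 0, 0, 0, 0], [0, 0, 0, 0, 0, 0, 0], [0, 0, 0, 0, 0, 0, 0], [0, 0, 0, 0, 0, 0, 0]]], "squeeze": 40}}

```text
clock: 3.63
position: [0.5895, -0.1012, 0.1583]
ee_rot: [0.0, 1.0, -0.0, 0.001]
ft_force: [-0.3, -0.4, 6.7]
grip_width: 0.36
grasp_force: 39.1
```

{"name": "send_rows", "arguments": {"plan": [[[0, 0, 0, 0, 0, -0.05, 0], [0, 0, 0, 0, 0, -0.1, 0], [0, 0, 0, 0, 0, -0.125, 0], [0, 0, 0, 0, 0, -0.125, 0], [0, 0, 0, 0, 0, -0.125, 0], [0, 0, 0, 0, 0, -0.125, 0], [0, 0, 0, 0, 0, -0.025, 0], [0, 0, 0, -0.005, 0.06, 0, 0], [0, 0, 0, -0.005, 0.12, 0, 0], [0, 0, 0, -0.005, 0.18, 0, 0], [0, 0, 0, -0.005, 0.18, 0, 0], [0, 0, 0, -0.005, 0.18, 0, 0], [0, 0, 0, -0.005, 0.18, 0, 0], [0, 0, 0, -0.005, 0.18, 0, 0], [0, 0, 0, -0.005, 0.18, 0, 0], [0, 0, 0, -0.005, 0.18, 0, 0], [0, 0, 0, -0.005, 0.18, 0, 0], [0, 0, 0, -0.005, 0.18, 0, 0], [0, 0, 0, 0, 0.18, 0, 0], [0, 0, 0, 0, 0.08, 0, 0]]], "squeeze": 40}}

```text
clock: 5.3
position: [0.5965, 0.3183, 0.2888]
ee_rot: [-0.003, 1.0, 0.001, -0.002]
ft_force: [0.1, 1.3, -3.1]
grip_width: 0.359
grasp_force: 40.2
```

{"name": "send_rows", "arguments": {"plan": [[[0, 0, 0, 0, 0, 0, 0], [0, 0, 0, 0, 0, 0, 0], [0, 0, 0, 0, 0, 0.06, 0], [0, 0, 0, 0, 0, 0.12, 0], [0, 0, 0, 0, 0, 0.12, 0], [0, 0, 0, 0, 0, 0.12, 0], [0, 0, 0, 0, 0, 0.12, 0], [0, 0, 0, 0, 0, 0.06, 0], [0, 0, 0, 0, 0, 0, 0], [0, 0, 0, 0, 0, 0, 0], [0, 0, 0, 0, 0, 0, 0]]]}}

```text
clock: 6.22
position: [0.6005, 0.311, 0.1736]
ee_rot: [0.0, 1.0, 0.001, 0.001]
ft_force: [0.2, -0.7, -2.2]
grip_width: 0.365
grasp_force: 40.2
```

```bash
python3 - <<'E'
from h import *
a=grab("scene");cv2.imwrite("pics/s1.png",cv2.resize(a[30:250,180:420],None,fx=2.5,fy=2.5)[:,:,::-1])
E
```

```text
(no output)
```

View pics/s1.png

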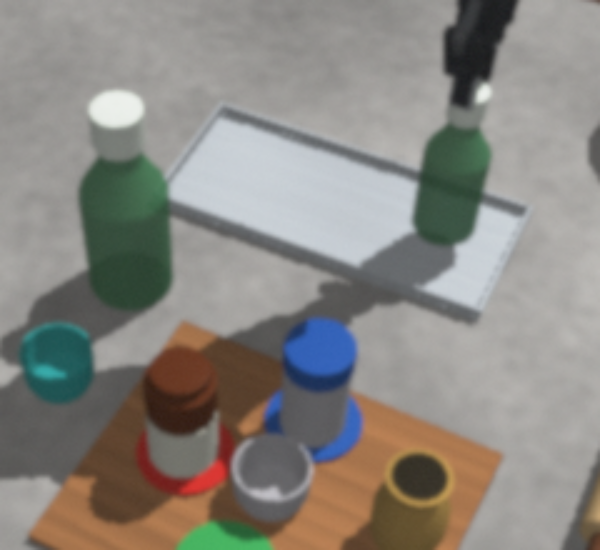

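The bottle hangs upright over the right end of the tray (450,190 in the crop). I lower it the last 25 mm.

{"name": "send_rows", "arguments": {"plan": [[[0, 0, 0, 0, 0, 0.04, 0], [0, 0, 0, 0, 0, 0.03, 0], [0, 0, 0, 0, 0, 0.02, 0], [0, 0, 0, 0, 0, 0.015, 0], [0, 0, 0, 0, 0, 0.01, 0], [0, 0, 0, 0, 0, 0.005, 0], [0, 0, 0, 0, 0, 0.005, 0], [0, 0, 0, 0, 0, 0, 0], [0, 0, 0, 0, 0, 0, 0]]]}}

```text
clock: 7.02
position: [0.6, 0.3111, 0.1476]
ee_rot: [0.0, 1.0, 0.0, 0.0]
ft_force: [0.8, 1.1, 1.4]
grip_width: 0.358
grasp_force: 40.6
```

{"name": "send_rows", "arguments": {"plan": [[[0, 0, 0, 0, 0, 0.005, 0], [0, 0, 0, 0, 0, 0, 0.5], [0, 0, 0, 0, 0, 0, 0.6], [0, 0, 0, 0, 0, 0, 0.8], [0, 0, 0, 0, 0, 0, 1], [0, 0, 0, 0, 0, 0, 1], [0, 0, 0, 0, 0, 0, 1], [0, 0, 0, 0, 0, -0.05, 1], [0, 0, 0, 0, 0, -0.1, 1], [0, 0, 0, 0, 0, -0.15, 1], [0, 0, 0, 0, 0, -0.15, 1], [0, 0, 0, 0, 0, -0.15, 1], [0, 0, 0, 0, 0, -0.15, 1], [0, 0, 0, 0.04, -0.15, 0, 1], [0, 0, 0, 0.05, -0.18, 0, 1], [0, 0, 0, 0.05, -0.18, 0, 1], [0, 0, 0, 0.05, -0.18, 0, 1], [0, 0, 0, 0.05, -0.18, 0, 1], [0, 0, 0, 0.05, -0.18, 0, 1], [0, 0, 0, 0.05, -0.18, 0, 1]]]}}

```text
clock: 8.68
position: [0.5309, 0.0634, 0.297]
ee_rot: [0.0, 1.0, 0.0, 0.0]
ft_force: [1.1, -0.2, 0.7]
grip_width: 1.001
grasp_force: 0.0
```

{"name": "send_rows", "arguments": {"plan": [[[0, 0, 0, 0.039, -0.146, 0, 1], [0, 0, 0, 0.039, -0.146, 0, 1], [0, 0, 0, 0.039, -0.146, 0, 1], [0, 0, 0, 0, 0, 0.1, 1], [0, 0, 0, 0, 0, 0.15, 1], [0, 0, 0, 0, 0, 0.15, 1], [0, 0, 0, 0, 0, 0.15, 1], [0, 0, 0, 0, 0, 0.15, 1], [0, 0, 0, 0, 0, 0.15, 1], [0, 0, 0, 0, 0, 0.1, 1], [0, 0, 0, 0, 0, 0.045, 1], [0, 0, 0, 0, 0, 0, 1], [0, 0, 0, 0, 0, 0, 0], [0, 0, 0, 0, 0, 0, 0], [0, 0, 0, 0, 0, 0, 0], [0, 0, 0, 0, 0, 0, 0], [0, 0, 0, 0, 0, 0, 0], [0, 0, 0, 0, 0, 0, 0]]]}}

```text
clock: 10.18
position: [0.5099, -0.0221, 0.0993]
ee_rot: [-0.0, 1.0, 0.001, 0.002]
ft_force: [-0.9, 0.1, 7.9]
grip_width: 0.647
grasp_force: 40.6
```

{"name": "send_rows", "arguments": {"plan": [[[0, 0, 0, 0, 0, -0.05, 0], [0, 0, 0, 0, 0, -0.1, 0], [0, 0, 0, 0, 0, -0.125, 0], [0, 0, 0, 0, 0, -0.1, 0], [0, 0, 0, 0, 0, -0.025, 0], [0, 0, 0, 0.005, 0.06, 0, 0], [0, 0, 0, 0.005, 0.12, 0, 0], [0, 0, 0, 0.005, 0.18, 0, 0], [0, 0, 0, 0.005, 0.18, 0, 0], [0, 0, 0, 0.005, 0.18, 0, 0], [0, 0, 0, 0.005, 0.18, 0, 0], [0, 0, 0, 0.005, 0.18, 0, 0], [0, 0, 0, 0.005, 0.18, 0, 0], [0, 0, 0, 0.005, 0.18, 0, 0], [0, 0, 0, 0.005, 0.15, 0, 0], [0, 0, 0, 0, 0.065, 0, 0], [0, 0, 0, 0, 0, 0, 0], [0, 0, 0, 0, 0, 0, 0], [0, 0, 0, 0, 0, 0, 0], [0, 0, 0, 0, 0, 0, 0]]]}}

```text
clock: 11.85
position: [0.4988, 0.3068, 0.177]
ee_rot: [0.001, 1.0, -0.0, 0.0]
ft_force: [-0.1, 0.4, -3.9]
grip_width: 0.642
grasp_force: 43.2
```

{"name": "send_rows", "arguments": {"plan": [[[0, 0, 0, 0, 0, 0.06, 0], [0, 0, 0, 0, 0, 0.1, 0], [0, 0, 0, 0, 0, 0.1, 0], [0, 0, 0, 0, 0, 0.08, 0], [0, 0, 0, 0, 0, 0.04, 0], [0, 0, 0, 0, 0, 0.025, 0], [0, 0, 0, 0, 0, 0.015, 0], [0, 0, 0, 0, 0, 0.005, 0], [0, 0, 0, 0, 0, 0.005, 0], [0, 0, 0, 0, 0, 0, 0], [0, 0, 0, 0, 0, 0, 0]]]}}

```text
clock: 12.77
position: [0.4986, 0.3088, 0.0917]
ee_rot: [-0.0, 1.0, 0.0, 0.0]
ft_force: [0.4, 0.0, -3.3]
grip_width: 0.639
grasp_force: 43.2
```

{"name": "send_rows", "arguments": {"plan": [[[0, 0, 0, 0, 0, 0.006, 0], [0, 0, 0, 0, 0, 0.005, 0], [0, 0, 0, 0, 0, 0.004, 0], [0, 0, 0, 0, 0, 0.003, 0], [0, 0, 0, 0, 0, 0, 0], [0, 0, 0, 0, 0, 0, 0]]]}}

```text
clock: 13.27
position: [0.4989, 0.309, 0.0884]
ee_rot: [-0.0, 1.0, 0.001, 0.001]
ft_force: [-1.0, -0.9, 4.7]
grip_width: 0.644
grasp_force: 44.9
```

{"name": "send_rows", "arguments": {"plan": [[[0, 0, 0, 0, 0, 0, 0.75], [0, 0, 0, 0, 0, 0, 0.85], [0, 0, 0, 0, 0, 0, 1], [0, 0, 0, 0, 0, 0, 1], [0, 0, 0, 0, 0, 0, 1], [0, 0, 0, 0, 0, -0.05, 1], [0, 0, 0, 0, 0, -0.1, 1], [0, 0, 0, 0, 0, -0.15, 1], [0, 0, 0, 0, 0, -0.15, 1], [0, 0, 0, 0, 0, -0.15, 1], [0, 0, 0, 0, 0, -0.15, 1], [0, 0, 0, 0, 0, -0.05, 1], [0, 0, 0, -0.056, -0.157, 0, 1], [0, 0, 0, -0.056, -0.157, 0, 1], [0, 0, 0, -0.056, -0.157, 0, 1], [0, 0, 0, -0.056, -0.157, 0, 1], [0, 0, 0, -0.056, -0.157, 0, 1], [0, 0, 0, -0.056, -0.157, 0, 1], [0, 0, 0, -0.056, -0.157, 0, 1], [0, 0, 0, -0.056, -0.157, 0, 1]]]}}

```text
clock: 14.93
position: [0.5881, 0.0557, 0.248]
ee_rot: [-0.0, 1.0, 0.0, 0.0]
ft_force: [0.4, 0.8, -0.1]
grip_width: 0.997
grasp_force: 0.0
```

{"name": "send_rows", "arguments": {"plan": [[[0, 0, 0, 0, 0, 0, 1], [0, 0, 0, 0, 0, 0.1, 1], [0, 0, 0, 0, 0, 0.15, 1], [0, 0, 0, 0, 0, 0.15, 1], [0, 0, 0, 0, 0, 0.15, 1], [0, 0, 0, 0, 0, 0.1, 1], [0, 0, 0, 0, 0, 0.05, 1], [0, 0, 0, 0, 0, 0.025, 1], [0, 0, 0, 0, 0, 0, 1], [0, 0, 0, 0, 0, 0, 0], [0, 0, 0, 0, 0, 0, 0], [0, 0, 0, 0, 0, 0, 0], [0, 0, 0, 0, 0, 0, 0], [0, 0, 0, 0, 0, 0, 0], [0, 0, 0, 0, 0, 0, 0]]]}}

```text
clock: 16.18
position: [0.5892, 0.0574, 0.1045]
ee_rot: [0.0, 1.0, 0.0, 0.002]
ft_force: [-1.1, -0.4, 7.5]
grip_width: 0.636
grasp_force: 40.6
```

{"name": "send_rows", "arguments": {"plan": [[[0, 0, 0, 0, 0, -0.05, 0], [0, 0, 0, 0, 0, -0.1, 0], [0, 0, 0, 0, 0, -0.15, 0], [0, 0, 0, 0, 0, -0.15, 0], [0, 0, 0, 0, 0, -0.075, 0], [0, 0, 0, 0, 0, -0.025, 0], [0, 0, 0, 0.04, 0.053, 0, 0], [0, 0, 0, 0.08, 0.106, 0, 0], [0, 0, 0, 0.1005, 0.1324, 0, 0], [0, 0, 0, 0.1005, 0.1324, 0, 0], [0, 0, 0, 0.1005, 0.1324, 0, 0], [0, 0, 0, 0.1005, 0.1324, 0, 0], [0, 0, 0, 0.1005, 0.1324, 0, 0], [0, 0, 0, 0.1005, 0.1324, 0, 0], [0, 0, 0, 0.1005, 0.1324, 0, 0], [0, 0, 0, 0.08, 0.106, 0, 0], [0, 0, 0, 0.04, 0.053, 0, 0], [0, 0, 0, 0, 0, 0, 0], [0, 0, 0, 0, 0, 0, 0], [0, 0, 0, 0, 0, 0, 0]]]}}

```text
clock: 17.85
position: [0.3998, 0.3053, 0.2123]
ee_rot: [0.001, 1.0, -0.0, 0.0]
ft_force: [0.9, 0.1, 0.6]
grip_width: -0.001
grasp_force: 0.0
```

The gripper is empty, so I take a picture.

```bash
python3 - <<'E'
from h import *
a=grab("scene");b=grab("top")
cv2.imwrite("pics/s2.png",a[:,:,::-1]);cv2.imwrite("pics/t2.png",b[:,:,::-1])
E
```

```text
(no output)
```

View pics/s2.png

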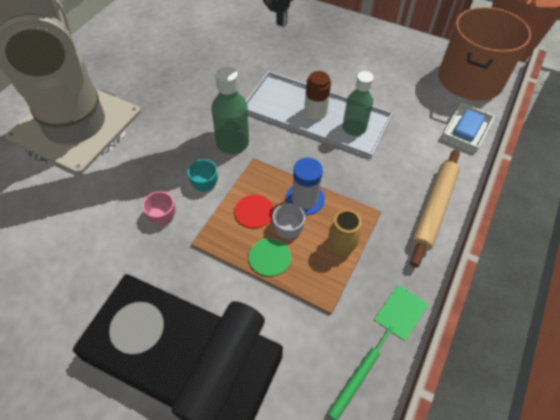

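The dabba slipped out at once and still stands upright on the blue coaster; the bottle and bharani stand in the tray. I will regrip the dabba lower, on the body under its lid. This time I close along world x, away from the katori, with a firmer grip.

{"name": "send_rows", "arguments": {"plan": [[[0, 0, 0.0806, 0, 0, 0, 1], [0, 0, 0.0806, 0, 0, 0, 1], [0, 0, 0.0806, 0, 0, 0, 1], [0, 0, 0.0806, 0, 0, 0, 1], [0, 0, 0.0806, 0, 0, 0, 1], [0, 0, 0.0806, 0, 0, 0, 1], [0, 0, 0.0806, 0, 0, 0, 1], [0, 0, 0.0806, 0, 0, 0, 1], [0, 0, 0.0806, 0, 0, 0, 1], [0, 0, 0.0806, 0, 0, 0, 1], [0, 0, 0.0806, 0, 0, 0, 1], [0, 0, 0.0806, 0, 0, 0, 1], [0, 0, 0.08, 0, 0, 0, 1], [0, 0, 0, -0.113, 0.0858, 0, 1], [0, 0, 0, -0.113, 0.0858, 0, 1], [0, 0, 0, -0.113, 0.0858, 0, 1], [0, 0, 0, -0.113, 0.0858, 0, 1], [0, 0, 0, -0.113, 0.0858, 0, 1], [0, 0, 0, -0.113, 0.0858, 0, 1], [0, 0, 0, -0.113, 0.0858, 0, 1]]]}}

```text
clock: 19.62
position: [0.5203, 0.1457, 0.2125]
ee_rot: [0.708, 0.707, 0.0, 0.0]
ft_force: [0.7, 0.6, -0.7]
grip_width: 1.004
grasp_force: 0.0
```

```bash
cat > m3.py <<'E'
from h import *
ims={n:grab(n) for n in("scene","top")}
B=dict(both=((100,120,80),(125,255,255)))
disc(ims,"lid blue",B,dict(scene=(285,150,330,185),top=(230,160,275,200)),.029,.117,True)
for n,b in(("scene",(268,198,312,246)),("top",(268,165,310,206))):
    hsv=cv2.cvtColor(ims[n],cv2.COLOR_RGB2HSV);m=cv2.inRange(hsv,np.array([0,0,60]),np.array([179,60,255]))
    k=np.zeros_like(m);k[b[1]:b[3],b[0]:b[2]]=m[b[1]:b[3],b[0]:b[2]]
    c=max(cv2.findContours(k,cv2.RETR_EXTERNAL,cv2.CHAIN_APPROX_NONE)[0],key=cv2.contourArea)[:,0]
    P=plane(n,c,.052);x,r,mm=circ(P,.031);g=P[abs(np.hypot(*(P[:,:2]-x).T)-.031)<.004];x,r,mm=circ(g,.031);print("katori",n,x.round(4),len(g),len(P),round(mm*1e3,1))
for nm,lo,hi,bx,bt in(("green",(55,90,100),(85,255,255),(235,225,305,285),(295,155,350,215)),("red",(172,130,90),(4,255,255),(225,180,285,235),(262,195,315,250))):
    disc(ims,nm,dict(both=(lo,hi)),dict(scene=bx,top=bt),None,.015)
print(get_obs()["position"],get_obs()["joint_pos"])
E
python3 m3.py
```

```text
lid blue [587.777   56.5048 113.116 ] gap mm [1.5 1.5] each@z [[0.589, 0.0575], [0.5865, 0.0557]] [[36.0, 28.0, 0.7], [40.0, 28.0, 0.5]]
katori scene [ 0.5897 -0.0214] 53 131 1.2
katori top [ 0.5874 -0.0241] 86 86 1.0
green [ 588.4769 -102.3419   13.5461] gap mm [1. 1.] each@z [[0.5893, -0.1018], [0.5877, -0.1029]] [[111.0, 39.8, 0.6], [103.0, 39.5, 0.8]]
red [508.7568 -21.7489  14.0346] gap mm [0.9 0.9] each@z [[0.5095, -0.0212], [0.508, -0.0223]] [[101.0, 40.2, 0.7], [104.0, 40.3, 0.5]]
[0.5218 0.1421 0.2125] [-0.6982  0.1503  0.3849  1.7218 -0.0564  1.2802 -0.3095]
```

{"name": "send_rows", "arguments": {"plan": [[[0, 0, 0, -0.1056, 0.0834, 0, 1], [0, 0, 0, -0.1056, 0.0834, 0, 1], [0, 0, 0, -0.1056, 0.0834, 0, 1], [0, 0, 0, -0.1056, 0.0834, 0, 1], [0, 0, 0, 0, 0, 0, 1], [0, 0, 0, 0, 0, 0.1, 1], [0, 0, 0, 0, 0, 0.15, 1], [0, 0, 0, 0, 0, 0.15, 1], [0, 0, 0, 0, 0, 0.15, 1], [0, 0, 0, 0, 0, 0.1, 1], [0, 0, 0, 0, 0, 0.0575, 1], [0, 0, 0, 0, 0, 0, 1], [0, 0, 0, 0, 0, 0, 0], [0, 0, 0, 0, 0, 0, 0], [0, 0, 0, 0, 0, 0, 0], [0, 0, 0, 0, 0, 0, 0], [0, 0, 0, 0, 0, 0, 0], [0, 0, 0, 0, 0, 0, 0]]], "squeeze": 60}}

```text
clock: 21.22
position: [0.5875, 0.0638, 0.0731]
ee_rot: [0.707, 0.707, 0.002, 0.001]
ft_force: [-0.3, -0.4, 7.1]
grip_width: 0.662
grasp_force: 62.8
```

{"name": "send_rows", "arguments": {"plan": [[[0, 0, 0, 0, 0, 0, 0.9], [0, 0, 0, 0, 0, 0, 0.9], [0, 0, 0, -0.03, 0, 0, 0.9], [0, 0, 0, 0, 0, 0, 0.9], [0, 0, 0, 0, 0, 0, 0], [0, 0, 0, 0, 0, 0, 0], [0, 0, 0, 0, 0, 0, 0], [0, 0, 0, 0, 0, 0, 0], [0, 0, 0, 0, 0, 0, 0], [0, 0, 0, 0, 0, -0.02, 0], [0, 0, 0, 0, 0, -0.02, 0], [0, 0, 0, 0, 0, 0, 0], [0, 0, 0, 0, 0, 0, 0], [0, 0, 0, 0, 0, 0, 0]]], "squeeze": 60}}

```text
clock: 22.38
position: [0.5858, 0.0576, 0.0786]
ee_rot: [0.707, 0.707, -0.0, -0.0]
ft_force: [-0.3, 0.6, -3.0]
grip_width: 0.665
grasp_force: 64.1
```

{"name": "send_rows", "arguments": {"plan": [[[0, 0, 0, 0, 0, -0.05, 0], [0, 0, 0, 0, 0, -0.1, 0], [0, 0, 0, 0, 0, -0.15, 0], [0, 0, 0, 0, 0, -0.15, 0], [0, 0, 0, 0, 0, -0.057, 0], [0, 0, 0, 0.053, -0.0417, 0, 0], [0, 0, 0, 0.106, -0.0834, 0, 0], [0, 0, 0, 0.1324, -0.1043, 0, 0], [0, 0, 0, 0.1324, -0.1043, 0, 0], [0, 0, 0, 0.1324, -0.1043, 0, 0], [0, 0, 0, 0.1324, -0.1043, 0, 0], [0, 0, 0, 0.1324, -0.1043, 0, 0], [0, 0, 0, 0.1324, -0.1043, 0, 0], [0, 0, 0, 0.1324, -0.1043, 0, 0], [0, 0, 0, 0.106, -0.0834, 0, 0], [0, 0, 0, 0.053, -0.0417, 0, 0], [0, 0, 0, 0, 0, 0, 0], [0, 0, 0, 0, 0, 0, 0], [0, 0, 0, 0, 0, 0, 0], [0, 0, 0, 0, 0, 0, 0]]]}}

```text
clock: 24.05
position: [0.3908, 0.3054, 0.1803]
ee_rot: [0.708, 0.706, -0.0, 0.0]
ft_force: [-0.4, -0.9, -2.1]
grip_width: 0.668
grasp_force: 64.8
```

```bash
python3 - <<'E'
from h import *
a=grab("scene");b=grab("top")
v=np.hstack([cv2.resize(a[30:270,200:400],None,fx=2,fy=2),cv2.resize(b[110:350,80:280],None,fx=2,fy=2)])
cv2.imwrite("pics/s3.png",v[:,:,::-1])
E
```

```text
(no output)
```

View pics/s3.png

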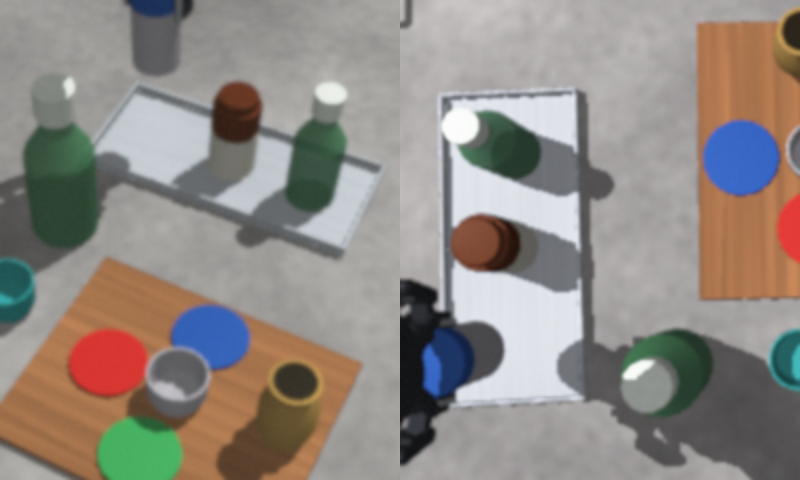

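The dabba hangs upright over the near end of the tray (445,360 in the crop), and the other two stand well. I lower it.

{"name": "send_rows", "arguments": {"plan": [[[0, 0, 0, 0, 0, 0.06, 0], [0, 0, 0, 0, 0, 0.12, 0], [0, 0, 0, 0, 0, 0.12, 0], [0, 0, 0, 0, 0, 0.12, 0], [0, 0, 0, 0, 0, 0.08, 0], [0, 0, 0, 0, 0, 0.04, 0], [0, 0, 0, 0, 0, 0.02, 0], [0, 0, 0, 0, 0, 0.01, 0], [0, 0, 0, 0, 0, 0, 0], [0, 0, 0, 0, 0, 0, 0]]]}}

```text
clock: 24.98
position: [0.3905, 0.307, 0.0673]
ee_rot: [0.707, 0.707, 0.001, -0.0]
ft_force: [0.4, -0.8, -2.5]
grip_width: 0.667
grasp_force: 64.8
```

{"name": "send_rows", "arguments": {"plan": [[[0, 0, 0, 0, 0, 0.01, 0], [0, 0, 0, 0, 0, 0.008, 0], [0, 0, 0, 0, 0, 0.005, 0], [0, 0, 0, 0, 0, 0.004, 0], [0, 0, 0, 0, 0, 0, 0], [0, 0, 0, 0, 0, 0, 0]]]}}

```text
clock: 25.48
position: [0.3899, 0.3066, 0.0609]
ee_rot: [0.707, 0.707, 0.0, -0.0]
ft_force: [-0.4, 0.3, -2.8]
grip_width: 0.663
grasp_force: 64.8
```

{"name": "send_rows", "arguments": {"plan": [[[0, 0, 0, 0, 0, 0.005, 0], [0, 0, 0, 0, 0, 0.005, 0], [0, 0, 0, 0, 0, 0, 0], [0, 0, 0, 0, 0, 0, 0]]]}}

```text
clock: 25.82
position: [0.3903, 0.3073, 0.0602]
ee_rot: [0.707, 0.707, 0.001, -0.0]
ft_force: [-2.7, -1.8, 11.1]
grip_width: 0.66
grasp_force: 65.4
```

{"name": "send_rows", "arguments": {"plan": [[[0, 0, 0, 0, 0, 0, 0.75], [0, 0, 0, 0, 0, 0, 0.85], [0, 0, 0, 0, 0, 0, 0.9], [0, 0, 0, 0, 0, 0, 0.9], [0, 0, 0, 0, 0, -0.05, 0.9], [0, 0, 0, 0, 0, -0.1, 0.9], [0, 0, 0, 0, 0, -0.15, 0.9], [0, 0, 0, 0, 0, -0.15, 0.9], [0, 0, 0, 0, 0, -0.15, 1], [0, 0, 0, 0, 0, -0.1, 1], [0, 0, 0, -0.1375, 0.0825, 0, 1], [0, 0, 0, -0.1375, 0.0825, 0, 1], [0, 0, 0, -0.1375, 0.0825, 0, 1], [0, 0, 0, -0.1375, 0.0825, 0, 1], [0, 0, 0, -0.1375, 0.0825, 0, 1], [0, 0, 0, -0.1375, 0.0825, 0, 1], [0, 0, 0, -0.1375, 0.0825, 0, 1], [0, 0, 0, -0.1375, 0.0825, 0, 1], [0, 0, 0, -0.1375, 0.0825, 0, 1], [0, 0, 0, -0.1375, 0.0825, 0, 1]]]}}

```text
clock: 27.48
position: [0.5556, 0.0301, 0.1998]
ee_rot: [0.707, 0.707, 0.0, 0.0]
ft_force: [0.3, 0.1, -0.1]
grip_width: 1.002
grasp_force: 0.0
```

{"name": "send_rows", "arguments": {"plan": [[[0, 0, 0, -0.1375, 0.0825, 0, 1], [0, 0, 0, -0.1375, 0.0825, 0, 1], [0, 0, 0, 0, 0, 0, 1], [0, 0, 0, 0, 0, 0, 1], [0, 0, 0, 0, 0, 0, 1], [0, 0, 0, 0, 0, 0, 1]]]}}

```text
clock: 27.98
position: [0.5877, -0.022, 0.1991]
ee_rot: [0.706, 0.708, 0.0, -0.0]
ft_force: [-0.1, 0.8, 0.4]
grip_width: 1.005
grasp_force: 0.0
```

```bash
python3 - <<'E'
from h import *
a=grab("scene");b=grab("top")
cv2.imwrite("pics/s4.png",a[:,:,::-1])
ims=dict(scene=a,top=b)
disc(ims,"bharani",dict(both=((5,110,40),(13,255,125))),dict(scene=(295,65,335,110),top=(95,205,145,250)),.024,.114,True)
disc(ims,"dabba",dict(both=((100,120,80),(125,255,255))),dict(scene=(240,60,300,125),top=(85,255,150,312)),.029,.106,True)
disc(ims,"blue coaster",dict(both=((100,120,80),(125,255,255))),dict(scene=(270,180,340,220),top=(225,160,275,215)),None,.015)
c=get_obs();print(c["position"],c["clock"])
E
```

```text
bharani [494.4599 314.7544  96.2429] gap mm [0.9 0.9] each@z [[0.4951, 0.3154], [0.4937, 0.3142]] [[14.0, 23.0, 1.6], [54.0, 23.0, 1.1]]Traceback (most recent call last):
  File "<stdin>", line 6, in <module>
  File "h.py", line 38, in disc
    c,f,k=blob(ims[n],*rng[n if n in rng else "both"],boxes[n]);P=plane(n,c,z)
          ~~~~^^^^^^^^^^^^^^^^^^^^^^^^^^^^^^^^^^^^^^^^^^^^^^^^^
  File "h.py", line 27, in blob
    c=max(cs,key=cv2.contourArea);f=np.zeros_like(m);cv2.drawContours(f,[c],-1,255,-1)
ValueError: max() iterable argument is empty
```

View pics/s4.png

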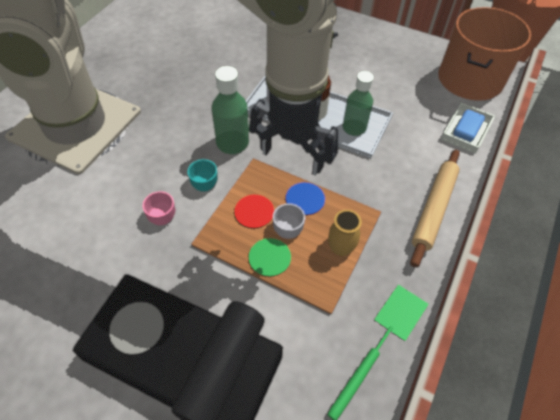

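{"name": "send_rows", "arguments": {"plan": [[[0, 0, 0, 0, 0.003, 0.1, 1], [0, 0, 0, 0, 0, 0.15, 1], [0, 0, 0, 0, 0, 0.15, 1], [0, 0, 0, 0, 0, 0.15, 1], [0, 0, 0, 0, 0, 0.1, 1], [0, 0, 0, 0, 0, 0.08, 1], [0, 0, 0, 0, 0, 0.06, 1], [0, 0, 0, 0, 0, 0.035, 1], [0, 0, 0, 0, 0, 0, 1], [0, 0, 0, 0, 0, 0, 1], [0, 0, 0, 0, 0, 0, 0.7], [0, 0, 0, 0, 0, 0, 0.6], [0, 0, 0, 0, 0, 0, 0], [0, 0, 0, 0, 0, 0, 0], [0, 0, 0, 0, 0, 0, 0], [0, 0, 0, 0, 0, 0, 0], [0, 0, 0, 0, 0, 0, 0]]], "squeeze": 40}}

```text
clock: 29.5
position: [0.5894, -0.0234, 0.0354]
ee_rot: [0.707, 0.707, 0.001, 0.0]
ft_force: [-1.1, -0.2, 7.5]
grip_width: 0.709
grasp_force: 42.0
```

{"name": "send_rows", "arguments": {"plan": [[[0, 0, 0, 0, 0, -0.03, 0], [0, 0, 0, 0, 0, -0.08, 0], [0, 0, 0, 0, 0, -0.12, 0], [0, 0, 0, 0, 0, -0.15, 0], [0, 0, 0, 0, 0, -0.12, 0], [0, 0, 0, 0, 0, -0.073, 0], [0, 0, 0, -0.069, -0.026, 0, 0], [0, 0, 0, -0.139, -0.053, 0, 0], [0, 0, 0, -0.1735, -0.0657, 0, 0], [0, 0, 0, -0.1735, -0.0657, 0, 0], [0, 0, 0, -0.1735, -0.0657, 0, 0], [0, 0, 0, -0.1735, -0.0657, 0, 0], [0, 0, 0, -0.1735, -0.0657, 0, 0], [0, 0, 0, -0.1735, -0.0657, 0, 0], [0, 0, 0, -0.1735, -0.0657, 0, 0], [0, 0, 0, -0.139, -0.053, 0, 0], [0, 0, 0, -0.07, -0.026, 0, 0], [0, 0, 0, 0, 0, 0, 0], [0, 0, 0, 0, 0, 0, 0], [0, 0, 0, 0, 0, 0, 0]]]}}

```text
clock: 31.17
position: [0.465, -0.3488, 0.148]
ee_rot: [0.707, 0.707, 0.0, -0.0]
ft_force: [-1.3, 0.3, -0.9]
grip_width: 0.705
grasp_force: 43.8
```

```bash
python3 - <<'E'
from h import *
a=grab("scene");b=grab("top")
v=np.hstack([cv2.resize(a[180:420,60:310],None,fx=1.6,fy=1.6),cv2.resize(b[110:350,310:550],None,fx=1.6,fy=1.6)])
cv2.imwrite("pics/s5.png",v[:,:,::-1])
c=get_obs();print(c["position"])
E
```

```text
[ 0.4656 -0.3483  0.1482]
```

View pics/s5.png

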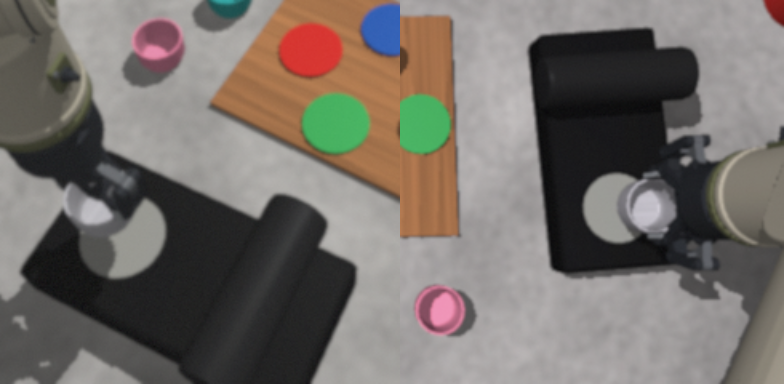

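The katori is held upright over the patch, with only the expected parallax offset. I lower it.

{"name": "send_rows", "arguments": {"plan": [[[0, 0, 0, -0.005, 0, 0.05, 0], [0, 0, 0, 0, 0, 0.08, 0], [0, 0, 0, 0, 0, 0.08, 0], [0, 0, 0, 0, 0, 0.04, 0], [0, 0, 0, 0, 0, 0.025, 0], [0, 0, 0, 0, 0, 0.015, 0], [0, 0, 0, 0, 0, 0.01, 0], [0, 0, 0, 0, 0, 0.005, 0], [0, 0, 0, 0, 0, 0, 0], [0, 0, 0, 0, 0, 0, 0]]]}}

```text
clock: 32.1
position: [0.4652, -0.3509, 0.088]
ee_rot: [0.707, 0.707, 0.0, 0.0]
ft_force: [-0.4, -0.1, -0.8]
grip_width: 0.709
grasp_force: 43.8
```

{"name": "send_rows", "arguments": {"plan": [[[0, 0, 0, 0, 0, 0.005, 0], [0, 0, 0, 0, 0, 0.005, 0], [0, 0, 0, 0, 0, 0.003, 0], [0, 0, 0, 0, 0, 0, 0], [0, 0, 0, 0, 0, 0, 0]]]}}

```text
clock: 32.52
position: [0.4652, -0.3508, 0.0855]
ee_rot: [0.707, 0.707, 0.0, 0.0]
ft_force: [-1.9, 2.2, 5.9]
grip_width: 0.709
grasp_force: 44.4
```

{"name": "send_rows", "arguments": {"plan": [[[0, 0, 0, 0, 0, 0, 0.8], [0, 0, 0, 0, 0, 0, 0.9], [0, 0, 0, 0, 0, 0, 1], [0, 0, 0, 0, 0, 0, 1], [0, 0, 0, 0, 0, -0.03, 1], [0, 0, 0, 0, 0, -0.08, 1], [0, 0, 0, 0, 0, -0.15, 1], [0, 0, 0, 0, 0, -0.15, 1], [0, 0, 0, 0, 0, -0.15, 1], [0, 0, 0, 0, 0, -0.15, 1], [0, 0, 0, 0, 0, -0.15, 1], [0, 0, 0, 0, 0, -0.14, 1], [0, 0, 0, 0.14, 0, 0, 1], [0, 0, 0, 0.18, 0, 0, 1], [0, 0, 0, 0.18, 0, 0, 1], [0, 0, 0, 0.18, 0, 0, 1], [0, 0, 0, 0.18, 0, 0, 1], [0, 0, 0, 0.18, 0, 0, 1], [0, 0, 0, 0.18, 0, 0, 1], [0, 0, 0, 0.18, 0, 0, 1]]]}}

```text
clock: 34.18
position: [0.4645, -0.0692, 0.2856]
ee_rot: [0.707, 0.707, 0.0, 0.0]
ft_force: [1.0, -0.6, 0.1]
grip_width: 0.995
grasp_force: 0.0
```

```bash
python3 - <<'E'
from h import *
a=grab("scene");b=grab("top");cv2.imwrite("pics/s6.png",a[:,:,::-1]);cv2.imwrite("pics/t6.png",b[:,:,::-1])
for n,im,bx in(("scene",a,(85,280,185,370)),("top",b,(412,205,482,275))):
    c,f,k=blob(im,(0,0,80),(179,70,255),bx);P=plane(n,c,.06);x,r,m=circ(P);print(n,"patch+kat",x,r,m)
v=np.hstack([cv2.resize(a[280:370,85:185],None,fx=4,fy=4),cv2.resize(b[200:290,400:500],None,fx=4,fy=4)])
cv2.imwrite("pics/s6.png",v[:,:,::-1]);print(get_obs()["position"])
E
```

```text
scene patch+kat [ 0.4636 -0.3469] 0.046771756451221724 0.0021391520233610233
top patch+kat [ 0.4649 -0.3516] 0.08042761818518222 0.0070299646466188
[ 0.4651 -0.0648  0.2852]
```

View pics/s6.png

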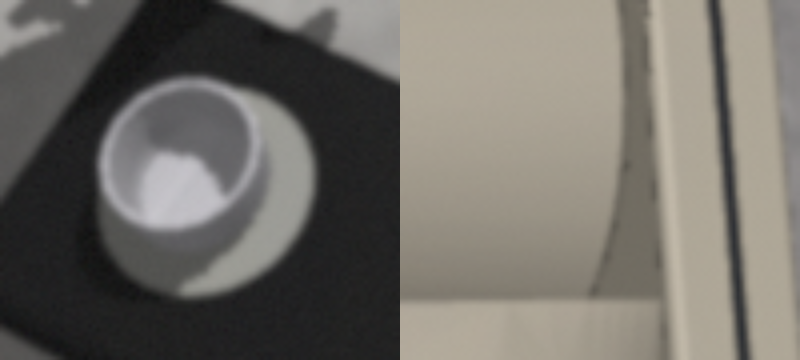

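The katori stands upright on the patch, its rim offset only by parallax. The top view is blocked by the arm. I go back for the dabba.

{"name": "send_rows", "arguments": {"plan": [[[0, 0, 0, 0.172, -0.034, 0, 1], [0, 0, 0, 0.172, -0.034, 0, 1], [0, 0, 0, 0.172, -0.034, 0, 1], [0, 0, 0, 0.172, -0.034, 0, 1], [0, 0, 0, 0.172, -0.034, 0, 1], [0, 0, 0, 0.172, -0.034, 0, 1], [0, 0, 0, 0.172, -0.034, 0, 1], [0, 0, 0, 0.172, -0.034, 0, 1], [0, 0, 0, 0.172, -0.034, 0, 1], [0, 0, 0, 0.172, -0.034, 0, 1], [0, 0, 0, 0.172, -0.034, 0, 1], [0, 0, 0, 0, 0, 0.05, 1], [0, 0, 0, 0, 0, 0.1, 1], [0, 0, 0, 0, 0, 0.15, 1], [0, 0, 0, 0, 0, 0.15, 1], [0, 0, 0, 0, 0, 0.1, 0.95], [0, 0, 0, 0, 0, 0, 0.9], [0, 0, 0, 0, 0, 0, 0.9]]], "squeeze": 60}}

```text
clock: 35.78
position: [0.3903, 0.3071, 0.175]
ee_rot: [0.707, 0.707, -0.001, 0.0]
ft_force: [0.4, -0.4, 0.6]
grip_width: 0.904
grasp_force: 0.0
```

```bash
python3 - <<'E'
from h import *
a=grab("scene");b=grab("top");cv2.imwrite("pics/t7.png",b[:,:,::-1])
print("predicted rim ctr",project("scene",[.4658,-.3496,.102]),project("top",[.4658,-.3496,.102]))
for n,im,bx in(("scene",a,(85,280,185,370)),("top",b,(412,205,502,275))):
    c,f,k=blob(im,(0,0,60),(179,70,255),bx);P=plane(n,c,.102)
    ey=cv2.fitEllipse(c);print(n,ey)
v=np.hstack([cv2.resize(b[200:290,400:500],None,fx=4,fy=4),cv2.resize(b[140:320,80:280],None,fx=2,fy=2)])
cv2.imwrite("pics/s7.png",v[:,:,::-1]);print(get_obs()["position"])
E
```

```text
predicted rim ctr [[129.819  317.8678]] [[453.8593 238.465 ]]
scene ((135.48350524902344, 325.89544677734375), (54.5874137878418, 55.79177474975586), 47.652034759521484)
top ((446.72637939453125, 239.5748291015625), (43.22843551635742, 46.87348175048828), 98.04190826416016)
[0.3911 0.3081 0.1768]
```

View pics/s7.png

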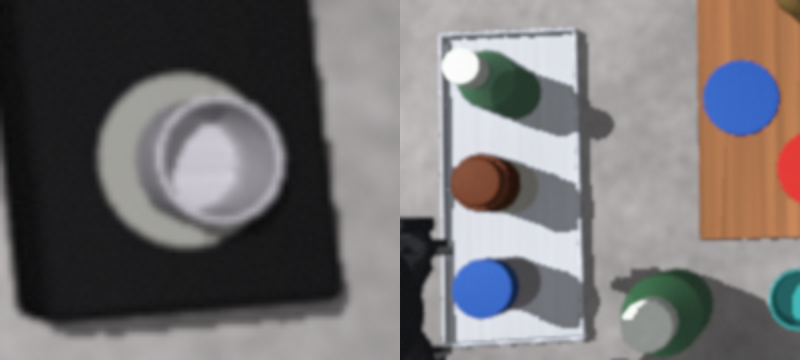

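The katori rim is centred at about (455,240) in top and (130,318) in scene, within about 2 mm of the predicted centre. All three stand upright in the tray. I grasp the dabba.

{"name": "send_rows", "arguments": {"plan": [[[0, 0, 0, 0, 0, 0.1, 0.9], [0, 0, 0, 0, 0, 0.15, 0.9], [0, 0, 0, 0, 0, 0.15, 0.9], [0, 0, 0, 0, 0, 0.1, 0.9], [0, 0, 0, 0, 0, 0.07, 0.9], [0, 0, 0, 0, 0, 0, 0.9], [0, 0, 0, 0, 0, 0, 0], [0, 0, 0, 0, 0, 0, 0], [0, 0, 0, 0, 0, 0, 0], [0, 0, 0, 0, 0, 0, 0], [0, 0, 0, 0, 0, 0, 0], [0, 0, 0, 0, 0, 0, 0]]], "squeeze": 60}}

```text
clock: 36.88
position: [0.3915, 0.3088, 0.0632]
ee_rot: [0.707, 0.707, 0.002, 0.0]
ft_force: [0.1, -1.2, 6.9]
grip_width: 0.661
grasp_force: 63.5
```

{"name": "send_rows", "arguments": {"plan": [[[0, 0, 0, 0, 0, -0.04, 0], [0, 0, 0, 0, 0, -0.1, 0], [0, 0, 0, 0, 0, -0.15, 0], [0, 0, 0, 0, 0, -0.15, 0], [0, 0, 0, 0, 0, -0.1, 0], [0, 0, 0, 0, 0, -0.06, 0], [0, 0, 0, -0.053, 0.042, 0, 0], [0, 0, 0, -0.106, 0.084, 0, 0], [0, 0, 0, -0.1327, 0.1048, 0, 0], [0, 0, 0, -0.1327, 0.1048, 0, 0], [0, 0, 0, -0.1327, 0.1048, 0, 0], [0, 0, 0, -0.1327, 0.1048, 0, 0], [0, 0, 0, -0.1327, 0.1048, 0, 0], [0, 0, 0, -0.1327, 0.1048, 0, 0], [0, 0, 0, -0.1327, 0.1048, 0, 0], [0, 0, 0, -0.106, 0.084, 0, 0], [0, 0, 0, -0.053, 0.042, 0, 0], [0, 0, 0, 0, 0, 0, 0], [0, 0, 0, 0, 0, 0, 0], [0, 0, 0, 0, 0, 0, 0]]]}}

```text
clock: 38.55
position: [0.5867, 0.0599, 0.1811]
ee_rot: [0.707, 0.708, 0.0, -0.001]
ft_force: [0.2, 0.6, -3.0]
grip_width: 0.662
grasp_force: 64.7
```

{"name": "send_rows", "arguments": {"plan": [[[0, 0, 0, 0, 0, 0.06, 0], [0, 0, 0, 0, 0, 0.12, 0], [0, 0, 0, 0, 0, 0.12, 0], [0, 0, 0, 0, 0, 0.12, 0], [0, 0, 0, 0, 0, 0.04, 0], [0, 0, 0, 0, 0, 0, 0], [0, 0, 0, 0, 0, 0, 0], [0, 0, 0, 0, 0, 0, 0]]]}}

```text
clock: 39.22
position: [0.5882, 0.0587, 0.0904]
ee_rot: [0.707, 0.707, 0.001, 0.001]
ft_force: [0.1, 0.3, -2.2]
grip_width: 0.663
grasp_force: 64.8
```

{"name": "send_rows", "arguments": {"plan": [[[0, 0, 0, 0, 0, 0.03, 0], [0, 0, 0, 0, 0, 0.02, 0], [0, 0, 0, 0, 0, 0.015, 0], [0, 0, 0, 0, 0, 0.01, 0], [0, 0, 0, 0, 0, 0.005, 0], [0, 0, 0, 0, 0, 0.003, 0], [0, 0, 0, 0, 0, 0, 0], [0, 0, 0, 0, 0, 0, 0]]]}}

```text
clock: 39.88
position: [0.5875, 0.0583, 0.0741]
ee_rot: [0.707, 0.707, 0.0, -0.0]
ft_force: [-6.6, -0.5, 15.2]
grip_width: 0.664
grasp_force: 66.5
```

{"name": "send_rows", "arguments": {"plan": [[[0, 0, 0, 0, 0, 0, 0.75], [0, 0, 0, 0, 0, 0, 0.85], [0, 0, 0, 0, 0, 0, 0.9], [0, 0, 0, 0, 0, 0, 0.9], [0, 0, 0, 0, 0, -0.03, 0.9], [0, 0, 0, 0, 0, -0.08, 0.9], [0, 0, 0, 0, 0, -0.15, 0.9], [0, 0, 0, 0, 0, -0.15, 0.9], [0, 0, 0, 0, 0, -0.15, 0.9], [0, 0, 0, 0, 0, -0.15, 0.9], [0, 0, 0, 0, 0, -0.04, 0.9], [0, 0, 0, 0.139, -0.0497, 0, 0.9], [0, 0, 0, 0.139, -0.0497, 0, 0.9], [0, 0, 0, 0.139, -0.0497, 0, 0.9], [0, 0, 0, 0.139, -0.0497, 0, 0.9], [0, 0, 0, 0.139, -0.0497, 0, 0.9], [0, 0, 0, 0.139, -0.0497, 0, 0.9], [0, 0, 0, 0.139, -0.0497, 0, 0.9], [0, 0, 0, 0.139, -0.0497, 0, 0.9], [0, 0, 0, 0.139, -0.0497, 0, 0.9]]]}}

```text
clock: 41.55
position: [0.4972, 0.3097, 0.2225]
ee_rot: [0.707, 0.707, 0.0, 0.0]
ft_force: [0.7, -0.1, 0.3]
grip_width: 0.904
grasp_force: 0.0
```

{"name": "send_rows", "arguments": {"plan": [[[0, 0, 0, 0, 0, 0, 0.9], [0, 0, 0, 0, 0, 0, 0.9], [0, 0, 0, 0, 0, 0, 0.9]]]}}

```text
clock: 41.8
position: [0.4981, 0.3079, 0.2223]
ee_rot: [0.707, 0.707, -0.0, 0.0]
ft_force: [-0.2, -0.8, 0.6]
grip_width: 0.905
grasp_force: 0.0
```

```bash
python3 - <<'E'
from h import *
a=grab("scene");b=grab("top");ims=dict(scene=a,top=b)
v=np.hstack([cv2.resize(a[60:300,190:390],None,fx=2,fy=2),cv2.resize(b[110:350,80:280],None,fx=2,fy=2)])
cv2.imwrite("pics/s8.png",v[:,:,::-1])
try: disc(ims,"lid blue",dict(both=((100,120,80),(125,255,255))),dict(scene=(285,150,330,185),top=(230,160,275,200)),.029,.117,True)
except Exception as e: print(e)
E
```

```text
lid blue [587.8329  56.3635 112.5265] gap mm [1.4 1.4] each@z [[0.5889, 0.0573], [0.5867, 0.0556]] [[35.0, 28.0, 0.8], [40.0, 28.0, 0.4]]
```

View pics/s8.png

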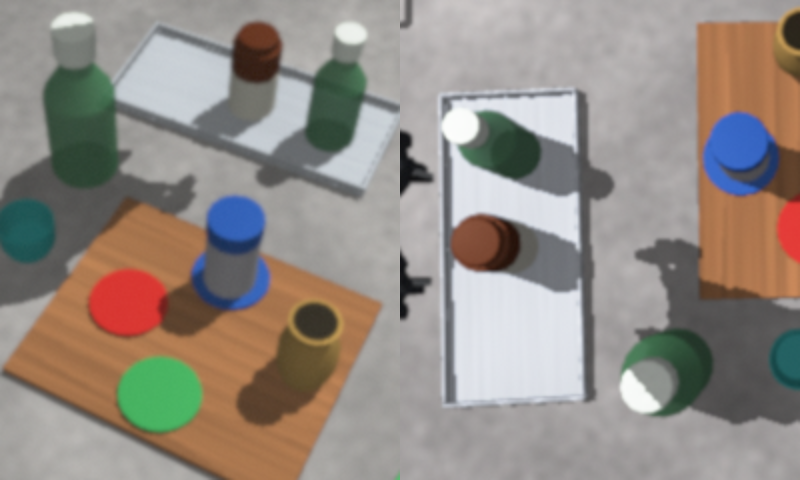

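The dabba is back within 0.5 mm of where it started, and the bharani and bottle still stand in the tray. I grasp the bharani.

{"name": "send_rows", "arguments": {"plan": [[[0, 0, 0, 0, 0, 0.1, 0.9], [0, 0, 0, 0, 0, 0.15, 0.9], [0, 0, 0, 0, 0, 0.15, 0.9], [0, 0, 0, 0, 0, 0.15, 0.9], [0, 0, 0, 0, 0, 0.1, 0.9], [0, 0, 0, 0, 0, 0.02, 0.9], [0, 0, 0, 0, 0, 0, 0.9], [0, 0, 0, 0, 0, 0, 0], [0, 0, 0, 0, 0, 0, 0], [0, 0, 0, 0, 0, 0, 0], [0, 0, 0, 0, 0, 0, 0], [0, 0, 0, 0, 0, 0, 0], [0, 0, 0, 0, 0, 0, 0]]], "squeeze": 60}}

```text
clock: 42.98
position: [0.498, 0.3099, 0.0927]
ee_rot: [0.707, 0.707, 0.002, -0.001]
ft_force: [-12.1, -4.4, 25.2]
grip_width: 0.534
grasp_force: 83.5
```

The pads closed on the lid (width 0.534), riding on the shoulder. I open, go 15 mm lower and grip the body.

{"name": "send_rows", "arguments": {"plan": [[[0, 0, 0, 0, 0, 0, 0.9], [0, 0, 0, 0, 0, 0, 0.9], [0, 0, 0, 0, 0, 0, 0.9], [0, 0, 0, 0, 0, 0, 0.9], [0, 0, 0, 0, 0, 0.04, 0.9], [0, 0, 0, 0, 0, 0.04, 0.9], [0, 0, 0, 0, 0, 0.01, 0.9], [0, 0, 0, 0, 0, 0, 0.9], [0, 0, 0, 0, 0, 0, 0], [0, 0, 0, 0, 0, 0, 0], [0, 0, 0, 0, 0, 0, 0], [0, 0, 0, 0, 0, 0, 0], [0, 0, 0, 0, 0, 0, 0], [0, 0, 0, 0, 0, 0, 0]]], "squeeze": 60}}

```text
clock: 44.15
position: [0.4983, 0.3087, 0.0708]
ee_rot: [0.707, 0.707, 0.001, 0.0]
ft_force: [1.2, -0.0, 3.8]
grip_width: 0.661
grasp_force: 64.3
```

{"name": "send_rows", "arguments": {"plan": [[[0, 0, 0, 0, 0, -0.04, 0], [0, 0, 0, 0, 0, -0.1, 0], [0, 0, 0, 0, 0, -0.15, 0], [0, 0, 0, 0, 0, -0.15, 0], [0, 0, 0, 0, 0, -0.15, 0], [0, 0, 0, 0, 0, -0.06, 0], [0, 0, 0, -0.07, 0.005, 0, 0], [0, 0, 0, -0.14, 0.005, 0, 0], [0, 0, 0, -0.1758, 0.005, 0, 0], [0, 0, 0, -0.1758, 0.005, 0, 0], [0, 0, 0, -0.1758, 0.005, 0, 0], [0, 0, 0, -0.1758, 0.005, 0, 0], [0, 0, 0, -0.1758, 0.005, 0, 0], [0, 0, 0, -0.1758, 0.005, 0, 0], [0, 0, 0, -0.1758, 0.005, 0, 0], [0, 0, 0, -0.14, 0.005, 0, 0], [0, 0, 0, -0.072, 0, 0, 0], [0, 0, 0, 0, 0, 0, 0], [0, 0, 0, 0, 0, 0, 0], [0, 0, 0, 0, 0, 0, 0]]]}}

```text
clock: 45.82
position: [0.5071, -0.0213, 0.1992]
ee_rot: [0.707, 0.707, -0.001, -0.001]
ft_force: [-0.3, 0.9, -2.8]
grip_width: 0.66
grasp_force: 64.9
```

{"name": "send_rows", "arguments": {"plan": [[[0, 0, 0, 0, 0, 0.06, 0], [0, 0, 0, 0, 0, 0.12, 0], [0, 0, 0, 0, 0, 0.12, 0], [0, 0, 0, 0, 0, 0.12, 0], [0, 0, 0, 0, 0, 0.08, 0], [0, 0, 0, 0, 0, 0, 0], [0, 0, 0, 0, 0, 0, 0], [0, 0, 0, 0, 0, 0, 0]]]}}

```text
clock: 46.48
position: [0.5084, -0.0213, 0.1012]
ee_rot: [0.707, 0.707, 0.0, 0.0]
ft_force: [0.1, 0.3, -2.8]
grip_width: 0.657
grasp_force: 64.9
```

Expected contact is at TCP z ≈ 0.0805–0.082.

{"name": "send_rows", "arguments": {"plan": [[[0, 0, 0, 0, 0, 0.035, 0], [0, 0, 0, 0, 0, 0.025, 0], [0, 0, 0, 0, 0, 0.015, 0], [0, 0, 0, 0, 0, 0.01, 0], [0, 0, 0, 0, 0, 0.005, 0], [0, 0, 0, 0, 0, 0, 0], [0, 0, 0, 0, 0, 0, 0]]]}}

```text
clock: 47.07
position: [0.5079, -0.022, 0.0824]
ee_rot: [0.707, 0.707, 0.0, 0.0]
ft_force: [0.0, -0.3, -4.1]
grip_width: 0.654
grasp_force: 64.9
```

{"name": "send_rows", "arguments": {"plan": [[[0, 0, 0, 0, 0, 0.005, 0], [0, 0, 0, 0, 0, 0.005, 0], [0, 0, 0, 0, 0, 0, 0], [0, 0, 0, 0, 0, 0, 0]]]}}

```text
clock: 47.4
position: [0.5084, -0.022, 0.0817]
ee_rot: [0.707, 0.707, 0.001, 0.0]
ft_force: [-3.6, -0.3, 11.8]
grip_width: 0.661
grasp_force: 66.5
```

{"name": "send_rows", "arguments": {"plan": [[[0, 0, 0, 0, 0, 0, 0.75], [0, 0, 0, 0, 0, 0, 0.85], [0, 0, 0, 0, 0, 0, 0.9], [0, 0, 0, 0, 0, 0, 0.9], [0, 0, 0, 0, 0, -0.03, 0.9], [0, 0, 0, 0, 0, -0.08, 0.9], [0, 0, 0, 0, 0, -0.15, 0.9], [0, 0, 0, 0, 0, -0.15, 0.9], [0, 0, 0, 0, 0, -0.15, 0.9], [0, 0, 0, 0, 0, -0.15, 0.9], [0, 0, 0, 0, 0, -0.15, 0.9], [0, 0, 0, 0, 0, -0.03, 0.9], [0, 0, 0, 0.166, 0.0458, 0, 0.9], [0, 0, 0, 0.166, 0.0458, 0, 0.9], [0, 0, 0, 0.166, 0.0458, 0, 0.9], [0, 0, 0, 0.166, 0.0458, 0, 0.9], [0, 0, 0, 0.166, 0.0458, 0, 0.9], [0, 0, 0, 0.166, 0.0458, 0, 0.9], [0, 0, 0, 0.166, 0.0458, 0, 0.9], [0, 0, 0, 0.166, 0.0458, 0, 0.9]]]}}

```text
clock: 49.07
position: [0.5813, 0.2452, 0.2584]
ee_rot: [0.707, 0.707, 0.0, -0.0]
ft_force: [0.7, -0.7, -0.7]
grip_width: 0.901
grasp_force: 0.0
```

{"name": "send_rows", "arguments": {"plan": [[[0, 0, 0, 0.166, 0.0458, 0, 0.9], [0, 0, 0, 0.166, 0.0458, 0, 0.9], [0, 0, 0, 0, 0, 0, 0.9], [0, 0, 0, 0, 0, 0, 0.9], [0, 0, 0, 0, 0, 0, 0.9], [0, 0, 0, 0, 0, 0, 0.9]]]}}

```text
clock: 49.57
position: [0.5998, 0.3085, 0.2587]
ee_rot: [0.708, 0.706, 0.0, 0.0]
ft_force: [-0.7, -0.1, 0.2]
grip_width: 0.899
grasp_force: 0.0
```

```bash
python3 - <<'E'
from h import *
a=grab("scene");b=grab("top");ims=dict(scene=a,top=b)
v=np.hstack([cv2.resize(a[40:280,190:390],None,fx=2,fy=2),cv2.resize(b[110:350,80:360],None,fx=1.4,fy=2)])
cv2.imwrite("pics/s9.png",v[:,:,::-1])
disc(ims,"bharani",dict(both=((5,110,40),(13,255,125))),dict(scene=(230,160,275,205),top=(268,200,310,245)),.024,.125,True)
disc(ims,"cap",dict(both=((0,0,175),(179,40,255))),dict(scene=(350,65,378,92),top=(95,160,125,185)),.017,.159,True)
print(get_obs()["position"])
E
```

```text
bharani [520.8124  -7.3431 132.4734] gap mm [2.2 2.2] each@z [[0.5191, -0.0086], [0.5226, -0.0061]] [[44.0, 23.0, 2.2], [67.0, 23.0, 5.6]]
cap [598.4019 312.2467 174.1374] gap mm [2.8 2.8] each@z [[0.5966, 0.3096], [0.6008, 0.3141]] [[25.0, 16.0, 1.6], [33.0, 16.0, 2.8]]
[0.5997 0.3086 0.2589]
```

View pics/s9.png

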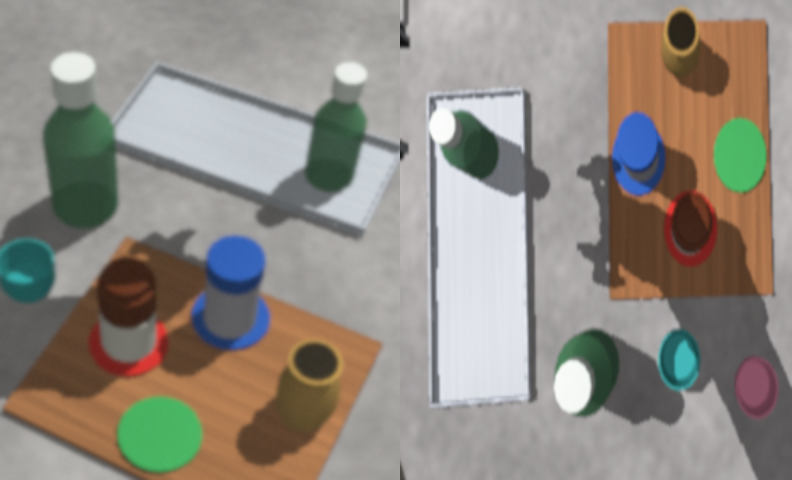

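The bharani stands centred on red, in the arm's shadow at this moment, which spoilt the numeric fit. The bottle stands upright in the tray, and I grasp its cap.

{"name": "send_rows", "arguments": {"plan": [[[0, 0, 0, 0.011, 0, 0.1, 0.9], [0, 0, 0, 0, 0, 0.15, 0.9], [0, 0, 0, 0, 0, 0.15, 0.9], [0, 0, 0, 0, 0, 0.1, 0.9], [0, 0, 0, 0, 0, 0.0575, 0.9], [0, 0, 0, 0, 0, 0, 0.9], [0, 0, 0, 0, 0, 0, 0], [0, 0, 0, 0, 0, 0, 0], [0, 0, 0, 0, 0, 0, 0], [0, 0, 0, 0, 0, 0, 0], [0, 0, 0, 0, 0, 0, 0], [0, 0, 0, 0, 0, 0, 0], [0, 0, 0, 0, 0, 0, 0], [0, 0, 0, 0, 0, 0, 0]]], "squeeze": 40}}

```text
clock: 50.83
position: [0.6004, 0.3125, 0.1489]
ee_rot: [0.707, 0.707, 0.002, 0.0]
ft_force: [-0.8, -0.5, 6.3]
grip_width: 0.355
grasp_force: 39.1
```

{"name": "send_rows", "arguments": {"plan": [[[0, 0, 0, 0, 0, -0.04, 0], [0, 0, 0, 0, 0, -0.1, 0], [0, 0, 0, 0, 0, -0.15, 0], [0, 0, 0, 0, 0, -0.15, 0], [0, 0, 0, 0, 0, -0.15, 0], [0, 0, 0, 0, 0, -0.1, 0], [0, 0, 0, 0, 0, -0.05, 0], [0, 0, 0, -0.06, -0.0045, 0, 0], [0, 0, 0, -0.12, -0.0045, 0, 0], [0, 0, 0, -0.17, -0.0045, 0, 0], [0, 0, 0, -0.17, -0.0045, 0, 0], [0, 0, 0, -0.17, -0.0045, 0, 0], [0, 0, 0, -0.17, -0.0045, 0, 0], [0, 0, 0, -0.17, -0.0045, 0, 0], [0, 0, 0, -0.17, -0.0045, 0, 0], [0, 0, 0, -0.17, -0.0045, 0, 0], [0, 0, 0, -0.17, -0.0045, 0, 0], [0, 0, 0, -0.17, -0.0045, 0, 0], [0, 0, 0, -0.17, -0.0045, 0, 0], [0, 0, 0, -0.12, -0.0045, 0, 0]]]}}

```text
clock: 52.5
position: [0.5858, -0.0924, 0.293]
ee_rot: [0.708, 0.706, -0.001, -0.001]
ft_force: [0.2, -0.2, -2.8]
grip_width: 0.353
grasp_force: 41.0
```

{"name": "send_rows", "arguments": {"plan": [[[0, 0, 0, -0.0685, 0, 0, 0], [0, 0, 0, 0, 0, 0, 0], [0, 0, 0, 0, 0, 0, 0], [0, 0, 0, 0, 0, 0, 0], [0, 0, 0, 0, 0, 0.06, 0], [0, 0, 0, 0, 0, 0.12, 0], [0, 0, 0, 0, 0, 0.12, 0], [0, 0, 0, 0, 0, 0.12, 0], [0, 0, 0, 0, 0, 0.1, 0], [0, 0, 0, 0, 0, 0.05, 0], [0, 0, 0, 0, 0, 0, 0], [0, 0, 0, 0, 0, 0, 0], [0, 0, 0, 0, 0, 0, 0]]]}}

```text
clock: 53.58
position: [0.5885, -0.1013, 0.1821]
ee_rot: [0.707, 0.707, 0.001, 0.001]
ft_force: [-0.0, -0.5, -2.2]
grip_width: 0.354
grasp_force: 40.8
```

```bash
python3 - <<'E'
from h import *
a=grab("scene");b=grab("top")
v=np.hstack([cv2.resize(a[120:310,190:390],None,fx=2,fy=2),cv2.resize(b[110:300,215:415],None,fx=2,fy=2)])
cv2.imwrite("pics/s10.png",v[:,:,::-1])
E
```

```text
(no output)
```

View pics/s10.png

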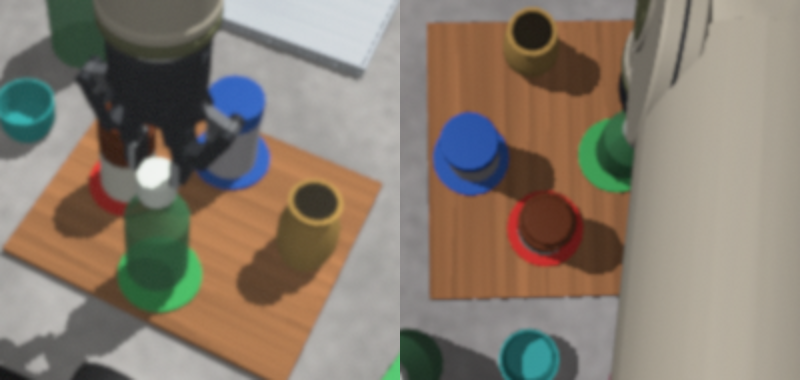

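The bottle is upright over the green coaster, and the bharani and dabba are well placed. I lower it.

{"name": "send_rows", "arguments": {"plan": [[[0, 0, 0, 0, 0, 0.04, 0], [0, 0, 0, 0, 0, 0.025, 0], [0, 0, 0, 0, 0, 0.02, 0], [0, 0, 0, 0, 0, 0.01, 0], [0, 0, 0, 0, 0, 0.008, 0], [0, 0, 0, 0, 0, 0.005, 0], [0, 0, 0, 0, 0, 0, 0], [0, 0, 0, 0, 0, 0, 0]]]}}

```text
clock: 54.35
position: [0.5882, -0.1016, 0.1601]
ee_rot: [0.707, 0.707, 0.0, 0.0]
ft_force: [-1.4, -0.1, 5.5]
grip_width: 0.351
grasp_force: 42.1
```

{"name": "send_rows", "arguments": {"plan": [[[0, 0, 0, 0, 0, 0, 0.5], [0, 0, 0, 0, 0, 0, 0.6], [0, 0, 0, 0, 0, 0, 0.8], [0, 0, 0, 0, 0, 0, 0.9], [0, 0, 0, 0, 0, 0, 0.9], [0, 0, 0, 0, 0, -0.03, 0.9], [0, 0, 0, 0, 0, -0.08, 0.9], [0, 0, 0, 0, 0, -0.15, 0.9], [0, 0, 0, 0, 0, -0.15, 0.9], [0, 0, 0, 0, 0, -0.15, 0.9], [0, 0, 0, 0, 0, -0.1, 0.9], [0, 0, 0, 0.15, 0, 0, 0.9], [0, 0, 0, 0.19, 0, 0, 0.9], [0, 0, 0, 0.19, 0, 0, 0.9], [0, 0, 0, 0.19, 0, 0, 0.9], [0, 0, 0, 0.19, 0, 0, 0.9], [0, 0, 0, 0.19, 0, 0, 0.9], [0, 0, 0, 0.19, 0, 0, 0.9], [0, 0, 0, 0.19, 0, 0, 0.9], [0, 0, 0, 0.19, 0, 0, 0.9]]]}}

```text
clock: 56.02
position: [0.5875, 0.2343, 0.2919]
ee_rot: [0.707, 0.707, 0.0, 0.0]
ft_force: [0.5, -0.4, -0.0]
grip_width: 0.903
grasp_force: 0.0
```

{"name": "send_rows", "arguments": {"plan": [[[0, 0, 0, 0.19, -0.05, 0, 0.9], [0, 0, 0, 0.19, -0.05, 0, 0.9], [0, 0, 0, 0.19, -0.05, 0, 0.9], [0, 0, 0, 0.19, -0.05, 0, 0.9], [0, 0, 0, 0.1, -0.05, 0, 0.9], [0, 0, 0, 0, 0, 0, 0.9], [0, 0, 0, 0, 0, 0, 0.9], [0, 0, 0, 0, 0, 0, 0.9]]]}}

```text
clock: 56.68
position: [0.5384, 0.4034, 0.2916]
ee_rot: [0.707, 0.707, 0.0, 0.0]
ft_force: [0.1, -0.7, 0.0]
grip_width: 0.898
grasp_force: 0.0
```

```bash
python3 - <<'E'
from h import *
a=grab("scene");b=grab("top");ims=dict(scene=a,top=b)
disc(ims,"bharani",dict(both=((5,110,40),(13,255,125))),dict(scene=(230,160,275,205),top=(268,200,310,245)),.024,.125,True)
disc(ims,"cap",dict(both=((0,0,175),(179,40,255))),dict(scene=(250,200,290,232),top=(318,158,350,190)),.017,.17,True)
disc(ims,"lid blue",dict(both=((100,120,80),(125,255,255))),dict(scene=(285,150,330,185),top=(230,160,275,200)),.029,.117,True)
cv2.imwrite("pics/s11.png",np.hstack([a[150:370,70:390],b[110:330,215:515]])[:,:,::-1])
print(get_obs()["position"],get_obs()["clock"])
E
```

```text
bharani [519.3164 -10.4574 138.6771] gap mm [3.5 3.5] each@z [[0.5165, -0.0126], [0.5222, -0.0084]] [[40.0, 23.0, 2.1], [61.0, 23.0, 5.5]]
cap [ 586.8843 -105.176   170.085 ] gap mm [0.9 0.9] each@z [[0.5876, -0.1047], [0.5862, -0.1057]] [[24.0, 16.0, 0.3], [26.0, 16.0, 0.3]]
lid blue [587.8167  56.3657 112.6766] gap mm [1.4 1.4] each@z [[0.5889, 0.0573], [0.5866, 0.0556]] [[35.0, 28.0, 0.8], [40.0, 28.0, 0.4]]
[0.5388 0.4027 0.2917] 56.7833
```

View pics/s11.png

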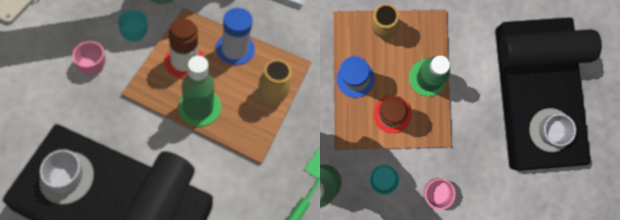

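```bash
python3 - <<'E'
from h import *
ims={n:grab(n) for n in("scene","top")}
for hi in(95,112):
  disc(ims,"bharani",dict(both=((4,150,30),(11,255,hi))),dict(scene=(232,162,272,203),top=(272,205,306,240)),.024,.125,True,it=1)
for n in("scene","top"):
  print(n,ims[n].shape,project(n,[.5087,-.0222,.125]))
  t=cv2.imread(f"pics/{n}0.png")[:,:,::-1]
  x,y=project(n,[.5087,-.0222,.12])[0].astype(int);T=np.ascontiguousarray(t[y-12:y+10,x-12:x+12]);I=np.ascontiguousarray(ims[n][y-24:y+22,x-24:x+24])
  _,v,_,l=cv2.minMaxLoc(cv2.matchTemplate(I,T,cv2.TM_CCOEFF_NORMED));print("shift px",l[0]-12,l[1]-12,v)
E
```

```text
bharani [514.5294 -53.4607 163.4924] gap mm [12.7 12.7] each@z [[0.5096, -0.0211], [0.5069, -0.0642]] [[57.0, 23.0, 2.4], [33.0, 23.0, 3.0]]
bharani [510.923  -21.6847 125.7467] gap mm [0.6 0.6] each@z [[0.5101, -0.0216], [0.5115, -0.0214]] [[29.0, 23.0, 1.4], [66.0, 23.0, 3.6]]
scene (420, 560, 3) [[251.6454 178.3913]]
shift px 0 0 0.7725311517715454
top (420, 560, 3) [[289.6154 219.223 ]]
shift px -1 -1 0.934550940990448
```

The bharani is within about 2–3 mm of its starting place and everything is in position, so I hand in.

```bash
python3 -c "
from workcell import job
print(job.hand_in())"
```

```text
the job is handed in; nothing more can be done
None
```

I handed the job in: the katori stands on the pale patch, the bottle, bharani and dabba are back on their green, red and blue coasters, each about 3 mm or less from centre by the cameras, and the lota was left alone (I don't have the verdict; the dabba slipped from the first grip but stayed standing on its coaster).

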